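Stand the nut drivers in their pots

ROBOT

A 7-joint arm with a two-finger parallel gripper is mounted at the origin on the work surface. World frame = base frame: x ahead of the robot, y to its left, z up, the work surface at z = 0. Lengths are in m, angles in rad, forces in N, time in s.
With the tool pointing down it reaches from about 0.425 to 0.875 m from the base axis. Payload 4.7 kg.
Tool frame: the origin (TCP) lies at the very end of the fingers, on their centre line; the grasp point (between the pads) lies 19 mm behind it; x points along the fingers, z is the direction in which the jaws open and shut, and the axes are right-handed (so a half turn about x gives the same grasp; the last joint's range is limited). The gripper opens to 87 mm and grips with 3 to 60 N. Pads are 19 mm wide; open, the fingers measure 117 mm over their backs; the gripper's body (75 mm by 190 mm) begins 51 mm behind the grasp point.
Start: joints at [0.014, 0.321, -0.07, 1.45, 0.023, 1.371, -0.057], TCP at [0.65, -0, 0.223] pointing down, gripper open.
Joint ranges: [-2.86, 2.86], [-0.3, 2.09], [-1.38, 1.24], [0.06, 2.45], [-1.56, 4.7], [0.09, 2.05], [-2.69, 2.69]. Speed limits (rad/s): [2.57, 2.57, 3.14, 3.14, 3.14, 3.14, 3.14].

INTERFACE

Orientations are given as a rotation vector (axis times angle).
In Python, from bench import * gives the robot as it stands.
- The arm moves only by the shell command python3 -m handwheel 'ROWS' [OPENING] [FORCE]. ROWS is JSON, a list of rows, each an object with "xyz": the shift along the world's x, y, z in cm, a list of three; "angular": the turn, a rotation vector about the world's x, y, z in degrees, a list of three. A call has 1 to 5 rows; each row shifts and turns the pose as measured when the row begins; what a row does not reach is not made up. A row lasts 1/12 s, in which the tool goes at most 41.7 mm and 7.16 degrees, less where a joint would pass 70% of its speed; a pose out of reach is approached as far as the arm can. A call with a gripper value outside its range is refused whole. OPENING is the finger opening in cm, from 0 to 8.7, set as the call begins (- or left out, the last holds). The fingers move at their own pace and stop on an object; FORCE is the grip in N (left out, the last holds). Time passes only in rows, so rows that do not move let the fingers close. It gives the time, the measured TCP pose, the force and the opening at its end, in the units of the state.
- get_state(): the state, without advancing time (a new reading comes with each control period).
- get_image(name): name is "scene" or "side" or "wrist"; returns a dict with "pixels" (480x640x3 uint8, blue, green, red), "K" (3x3 intrinsics, pixels), "dist" ([k1, k2, p1, p2, k3] as OpenCV has them; the pictures are not rectified), "cam_to_world" (4x4, takes a point from camera to world coordinates). Camera axes: x right, y down, z forward; pixel columns grow to the right and rows downward; lengths in m; the calibration is good to about 2 mm. A picture is of the moment at which its call begins. There is no depth.
- close_job(): hands the job in, once; it reports no verdict.
The state is a dict: "time": time; "joint_positions": joint angles; "qd": joint speeds; "joint_torque": joint torques, N m; "position": TCP position; "tool_rot": TCP orientation; "ft_force": force on the tool from outside, world axes, zero at the start; "torque": the same for the moment, N m; "grip_width": opening from 0.0 (shut) to 1.0 (fully open).
Only numpy, scipy, OpenCV 4.12 (cv2) and the standard library are available. Lean on these libraries where they do the work, as an engineer would, in place of code of your own. Each camera call takes 0.05 s, during which the arm holds its last target.

TASK

Put the two nut drivers away: take each from its wooden rest and stand it in the pot of its own colour, socket end down and handle up, the yellow-handled one in the yellow pot and the blue-handled one in the blue pot. Lower each one to the bottom of its pot rather than dropping it in, and leave the other things on the bench where they are.

Things in the scene. Friction and masses are not known exactly. Their poses are not given: they have to be found in the camera images.
- yellow_driver_grip (a point): Middle of the yellow handle of a loose nut driver (160 g, 154 mm long), on its axis, 115 mm from the foot, 39 mm from the handle's end; z axis from foot to handle end. Round handle 30 mm in diameter, 78 mm long. At the start it leans 40 degrees from vertical in a wooden rest, handle end up and away from the robot, and lifts straight up out of it.
- yellow_driver_foot (a point): Centre of the flat foot of the yellow-handled driver, on its axis; z axis from foot to handle end. The foot is a socket 18 mm in diameter, 22 mm long; above it a 12 mm shaft up to the handle, which begins 76 mm from the foot.
- yellow_driver: The yellow-handled driver itself; its origin and axes are those of its foot.
- yellow_pot_in (a point): Centre of the inner floor of the yellow pot, a round upright metal cup fixed to the bench: inner diameter 44 mm, outer 52 mm, on a flat 80 x 80 mm foot plate. The inner floor is 11 mm above the bench, the rim 80 mm above the bench (69 mm above this point). z points up.
- yellow_rest: Wooden rest fixed to the bench, holding the yellow driver at the start; origin under the centre of its 190 x 70 mm base; +x is the level direction in which the driver leans. Driver's foot on a stop at x = -50 mm, 40 mm up; notches 38 mm wide or less hold shaft (45 mm from foot) and handle (139 to 151 mm from foot); between them the handle is free. Wood up to 155 mm high.
- blue_driver_grip (a point): Middle of the blue handle of a loose nut driver (160 g, 154 mm long), on its axis, 115 mm from the foot, 39 mm from the handle's end; z axis from foot to handle end. Round handle 30 mm in diameter, 78 mm long. At the start it leans 40 degrees from vertical in a wooden rest, handle end up and away from the robot, and lifts straight up out of it.
- blue_driver_foot (a point): Centre of the flat foot of the blue-handled driver, on its axis; z axis from foot to handle end. The foot is a socket 18 mm in diameter, 22 mm long; above it a 12 mm shaft up to the handle, which begins 76 mm from the foot.
- blue_driver: The blue-handled driver itself; its origin and axes are those of its foot.
- blue_pot_in (a point): Centre of the inner floor of the blue pot, a round upright metal cup fixed to the bench: inner diameter 44 mm, outer 52 mm, on a flat 80 x 80 mm foot plate. The inner floor is 11 mm above the bench, the rim 80 mm above the bench (69 mm above this point). z points up.
- blue_rest: Wooden rest fixed to the bench, holding the blue driver at the start; origin under the centre of its 190 x 70 mm base; +x is the level direction in which the driver leans. Driver's foot on a stop at x = -50 mm, 40 mm up; notches 38 mm wide or less hold shaft (45 mm from foot) and handle (139 to 151 mm from foot); between them the handle is free. Wood up to 155 mm high.
- tape_roll_mid (a point): Roll of grey tape lying flat, 100 mm diameter, 48 mm high, loose; a bystander, not part of the job. Point at its centre.
- filler_can_mid (a point): Round can, 74 mm diameter, 85 mm high, loose; a bystander, not part of the job. Point at its centre.
- screw_carton_mid (a point): Cardboard carton 120 x 85 x 50 mm, loose; a bystander, not part of the job. Point at its centre.
Mind the look-alikes: they are no part of the job. There is more than one size of the blue_driver; the job needs the largest.

How it is judged:
By the outcome, as a careful person would: the job done as asked, in the order asked, and still so for the second after the job is handed in, with the robot touching nothing.
It also fails if it takes over 67 s, if anything falls off the work surface, if the arm or the gripper's body presses on something with over 40 N, if the wrist force passes 120 N, or if a joint passes its speed limit or range.

## Working session

There is one attempt and no reset: what is moved stays moved. The work goes in short steps, Python scripts to look and compute and a shell command to move; the robot and the scene stay as the last step left them, time stands still between calls to the robot, and variables do not carry over. Pictures are saved under pics/ and viewed, and the job is handed in when it is done.

```bash
mkdir -p pics; ls; python3 - <<'E'
from bench import *
import cv2
print(get_state())
for n in ("scene","side","wrist"):
    d=get_image(n); cv2.imwrite(f"pics/{n}0.png",d["pixels"]); print(n,d["K"],d["dist"],d["cam_to_world"])
E
```

```text
pics
{'time': 0.0, 'joint_positions': array([ 0.01409626,  0.321837  , -0.07007939,  1.45169514,  0.02262171,
        1.37079366, -0.05691035]), 'qd': array([ 0.00102426,  0.0010767 ,  0.0011001 ,  0.00139105, -0.00070728,
       -0.00310956,  0.00096124]), 'joint_torque': array([-2.58547143e-04, -4.91284704e+01, -4.03903294e-01, -3.12526345e+01,
       -6.40594075e-02,  4.37659642e-02,  1.61017233e-04]), 'position': array([ 6.49437010e-01, -5.90897554e-05,  2.21442283e-01]), 'tool_rot': array([-1.14548596e-04,  1.57273871e+00, -7.73569587e-05]), 'ft_force': array([-0.18259419, -0.28670417,  0.25089917]), 'torque': array([ 0.03384583, -0.02468837, -0.01151276]), 'grip_width': 1.0009900907539155}
scene [[536.37989128   0.         313.12136129]
 [  0.         536.37989128 241.6179171 ]
 [  0.           0.           1.        ]] [-0.04013984  0.          0.          0.          0.        ] [[ 0.6533221   0.46927935 -0.59409353  1.04425767]
 [ 0.75687671 -0.38666849  0.52690145 -0.49250199]
 [ 0.01754672 -0.79389191 -0.60780568  0.6545667 ]
 [ 0.          0.          0.          1.        ]]
side [[442.41661012   0.         313.57231793]
 [  0.         442.41661012 244.33431687]
 [  0.           0.           1.        ]] [-0.01560897  0.          0.          0.          0.        ] [[-0.89435577 -0.34671879  0.28269035  0.26826203]
 [-0.4473472   0.68909164 -0.57011683  0.53387719]
 [ 0.00287066 -0.63634801 -0.77139677  0.8258957 ]
 [ 0.          0.          0.          1.        ]]
wrist [[428.87874909   0.         307.48926038]
 [  0.         428.87874909 237.79019485]
 [  0.           0.           1.        ]] [-0.0179708  0.         0.         0.         0.       ] [[ 0.99999617  0.00172244 -0.00216541  0.6492089 ]
 [ 0.00106994 -0.96244904 -0.27146032  0.07371707]
 [-0.00255167  0.27145696 -0.9624472   0.38455445]
 [ 0.          0.          0.          1.        ]]
```

View pics/scene0.png

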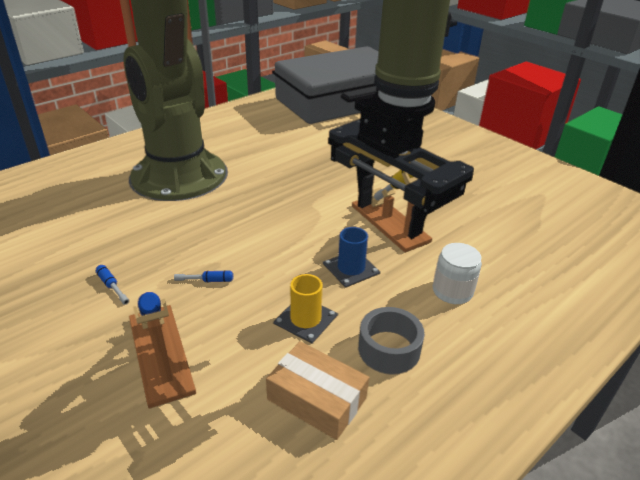

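View pics/side0.png

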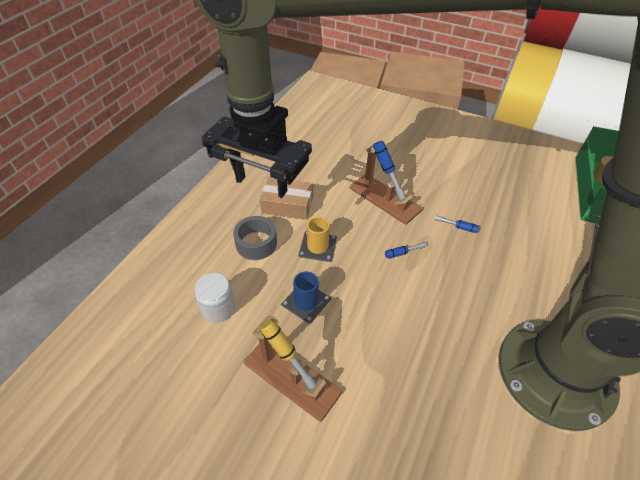

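View pics/wrist0.png

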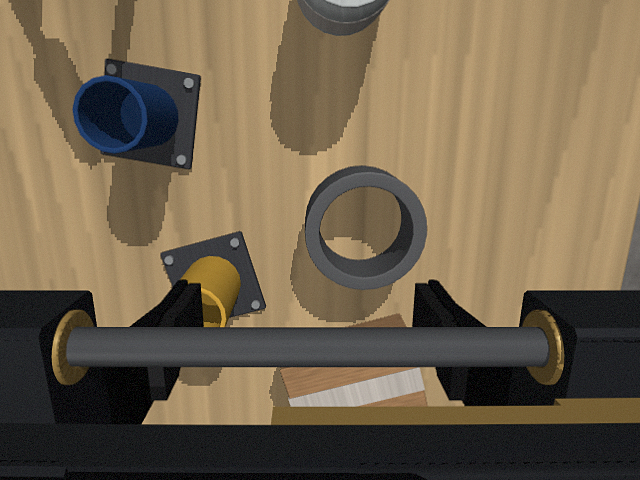

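```bash
python3 - <<'E'
import cv2,numpy as np
s=cv2.imread("pics/side0.png")
a=cv2.resize(s[130:420,190:350],None,fx=2,fy=2,interpolation=2)
b=cv2.resize(s[130:275,340:490],None,fx=2.5,fy=2.5,interpolation=2)
c=cv2.imread("pics/scene0.png")[230:420,80:340]; c=cv2.resize(c,None,fx=1.7,fy=1.7)
o=np.zeros((600,800,3),np.uint8); o[:580,:320]=a; o[:362,330:705]=b[:362]
h=600-362
o2=cv2.resize(c,(int(c.shape[1]*h/c.shape[0]),h)); o[362:,330:330+o2.shape[1]]=o2
cv2.imwrite("pics/crop0.png",o)
E
```

```text
(no output)
```

View pics/crop0.png

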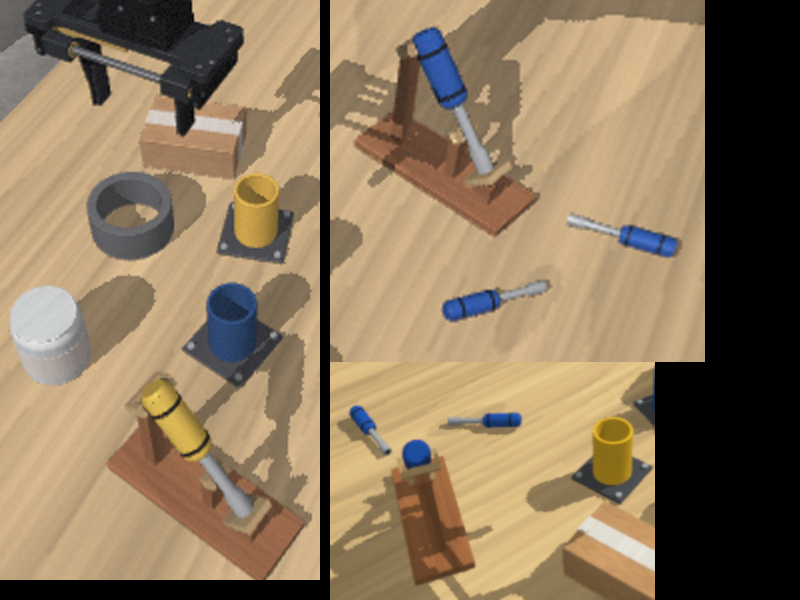

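The side view shows the yellow driver (handle ≈ (278,340)), the blue one in its rest (≈ (384,157)), the yellow pot (318,235), the blue pot (306,291), and two small blue look-alikes lying flat. Next I fit models to the colour masks.

```bash
cat > h.py <<'E'
import numpy as np,cv2
from scipy.optimize import minimize
def proj(d,P):
    M=np.linalg.inv(d["cam_to_world"]); r,_=cv2.Rodrigues(M[:3,:3])
    return cv2.projectPoints(np.asarray(P,float).reshape(-1,3),r,M[:3,3],d["K"],np.asarray(d["dist"],float))[0][:,0]
def mask(d,col,win):
    h=cv2.cvtColor(d["pixels"],cv2.COLOR_BGR2HSV)
    m=cv2.inRange(h,(18,150,40),(32,255,255)) if col=="y" else cv2.inRange(h,(100,130,20),(130,255,255))
    w=np.zeros_like(m); x0,y0,x1,y1=win; w[y0:y1,x0:x1]=m[y0:y1,x0:x1]
    w=cv2.morphologyEx(w,cv2.MORPH_CLOSE,np.ones((5,5)))
    n,l,s,_=cv2.connectedComponentsWithStats(w)
    return np.uint8(l==1+np.argmax(s[1:,4]))*255
def cyl(p0,ax,l0,l1,r0):
    ax=ax/np.linalg.norm(ax); u=np.cross(ax,[.3,.9,.1]);u/=np.linalg.norm(u);v=np.cross(ax,u)
    t=np.linspace(0,2*np.pi,40)[:,None]; c=r0*(np.cos(t)*u+np.sin(t)*v)
    return np.vstack([p0+ax*l0+c,p0+ax*l1+c])
def hullmask(d,P,sc=4):
    p=proj(d,P); h=cv2.convexHull(np.float32(p))
    return h
def cost(d,m,P):
    sc=16; o=np.zeros(m.shape,np.uint8)
    h=cv2.convexHull(np.float32(proj(d,P)))
    cv2.fillConvexPoly(o,np.int32(np.round(h*sc)),255,cv2.LINE_AA,4)
    a=o/255.;b=m/255.
    return 1-np.minimum(a,b).sum()/np.maximum(a,b).sum()
TH=np.deg2rad(40)
def drv_ax(yaw,th=TH): return np.array([np.cos(yaw)*np.sin(th),np.sin(yaw)*np.sin(th),np.cos(th)])
def ray(d,px,z):
    n=cv2.undistortPoints(np.float64([[px]]),d["K"],np.asarray(d["dist"],float))[0,0]
    T=d["cam_to_world"]; v=T[:3,:3]@[n[0],n[1],1]; c=T[:3,3]; return c+v*(z-c[2])/v[2]
def fit(f,x0,st):
    best=None
    for k in range(3):
        s=np.vstack([x0]+[x0+np.eye(len(x0))[i]*st[i]/(k+1) for i in range(len(x0))])
        r=minimize(f,x0,method="Nelder-Mead",options=dict(initial_simplex=s,xatol=1e-4,fatol=1e-5,maxiter=400)); x0=r.x
    return r
E
python3 - <<'E'
from bench import *
from h import *
S=get_image("side"); C=get_image("scene"); W=get_image("wrist")
def pot(name,col,views,z0=0.006):
    ms=[(d,mask(d,col,w)) for d,w in views]
    x0=ray(views[0][0],[(views[0][1][0]+views[0][1][2])/2,(views[0][1][1]+views[0][1][3])/2],.04)[:2]
    for sub in [ms]+[[m] for m in ms]:
        r=fit(lambda x:sum(cost(d,m,cyl(np.array([x[0],x[1],0]),np.array([0,0,1.]),z0,.08,.026)) for d,m in sub)/len(sub),x0,[.01,.01]); print(name,r.x,r.fun)
pot("ypot","y",[(S,(300,210,335,260)),(C,(280,265,330,335))])
pot("bpot","b",[(S,(288,262,325,315)),(C,(330,222,375,280)),(W,(60,60,185,170))])
def drv(name,col,views,x0,sub=None):
    ms=[(d,mask(d,col,w)) for d,w in views]
    f=lambda x:sum(cost(d,m,cyl(np.array([x[0],x[1],.04]),drv_ax(x[2]),.076,.154,.015)) for d,m in ms)/len(ms)
    r=fit(f,x0,[.01,.01,.1]); print(name,r.x,r.fun, "grip",np.r_[r.x[:2],.04]+.115*drv_ax(r.x[2]))
yf=ray(S,(315,387),.04);bf=ray(S,(403,200),.04); 
yh=ray(S,(270,327),.155);bh=ray(S,(380,147),.155)
print(yf,bf,yh,bh)
a=lambda p,q:np.r_[p[:2],np.arctan2(*(q-p)[1::-1])]
drv("ydrv","y",[(S,(255,315,305,365))],a(yf,yh))
drv("bdrv","b",[(S,(368,138,402,178))],a(bf,bh))
E
```

```text
ypot [ 0.55932602 -0.07545588] 0.1025669509119837
ypot [ 0.56078603 -0.07471713] 0.13276077839448974
ypot [ 0.55828152 -0.07521652] 0.07093272809043216
bpot [0.51330053 0.07516338] 0.11923617257168913
bpot [0.51322086 0.07592316] 0.1427474043298339
bpot [0.51109127 0.07628273] 0.15084249650211579
bpot [0.51331363 0.07533323] 0.06041107914512134
[0.40325912 0.2531295  0.04      ] [ 0.42003759 -0.27727894  0.04      ] [0.4987609  0.23469916 0.155     ] [ 0.50715711 -0.30540243  0.155     ]
ydrv [ 0.41292671  0.24782932 -0.14720151] 0.2215427971340076 grip [0.48604787 0.23698735 0.12809511]
bdrv [ 0.42548491 -0.28209257 -0.34948071] 0.2365710232661713 grip [ 0.49493703 -0.30740371  0.12809511]
```

```bash
python3 - <<'E'
from bench import *
from h import *
S=get_image("side")
out=[]
for x,col,w in (([.41293,.24783,-.1472],"y",(240,300,350,420)),([.42548,-.28209,-.3495],"b",(340,130,430,225))):
    im=S["pixels"].copy(); x0,y0,x1,y1=w; k=5
    c=cv2.resize(im[y0:y1,x0:x1],None,fx=k,fy=k,interpolation=0)
    m=mask(S,col,(255,315,305,365) if col=="y" else (368,138,402,178))
    mm=cv2.resize(m[y0:y1,x0:x1],None,fx=k,fy=k,interpolation=0)
    cs,_=cv2.findContours(mm,0,1); cv2.drawContours(c,cs,-1,(0,255,0),1)
    for l0,l1,r in((.076,.154,.015),(.022,.076,.006),(0,.022,.009)):
        h=cv2.convexHull(np.float32(proj(S,cyl(np.array([x[0],x[1],.04]),drv_ax(x[2]),l0,l1,r))))
        cv2.polylines(c,[np.int32((h+.5-[x0,y0])*k)],True,(0,0,255),1)
    b=np.array([[-.095,-.035],[.095,-.035],[.095,.035],[-.095,.035]])+[.05,0]
    R=np.array([[np.cos(x[2]),-np.sin(x[2])],[np.sin(x[2]),np.cos(x[2])]])
    for z in(0,.012):
        P=np.c_[b@R.T+x[:2],np.full(4,z)]
        cv2.polylines(c,[np.int32((proj(S,P)+.5-[x0,y0])*k)],True,(255,0,255),1)
    c=c[:600]
    out.append(cv2.copyMakeBorder(c,0,600-c.shape[0],0,0,0))
o=np.hstack(out); print(o.shape); cv2.imwrite("pics/ov1.png",o[:, :800] if o.shape[1]<=800 else cv2.resize(o,(800,480)))
E
```

```text
(600, 1000, 3)
```

View pics/ov1.png

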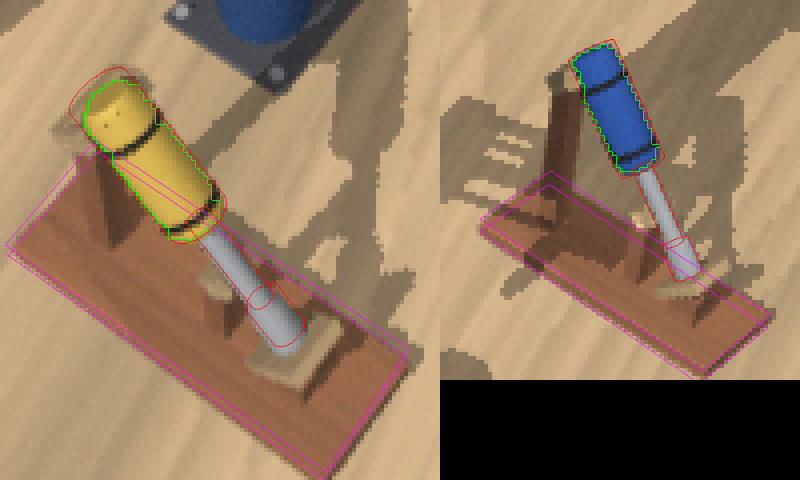

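```bash
python3 -m handwheel '[{"xyz":[-1.4,2.0,1.5],"angular":[0,0,6.8]},{"xyz":[-1.4,2.0,1.5],"angular":[0,0,6.8]},{"xyz":[-1.4,2.0,1.5],"angular":[0,0,6.8]},{"xyz":[-1.4,2.0,1.5],"angular":[0,0,6.8]},{"xyz":[-1.4,2.0,1.5],"angular":[0,0,6.8]}]' 8.7 30
```

```text
time: 0.77
position: [0.5767, 0.0942, 0.2933]
tool_rot: [-0.479, 1.528, 0.469]
ft_force: [0.6, 0.6, -0.1]
grip_width: 1.001
```

```bash
python3 -m handwheel '[{"xyz":[-1.3,2.0,0.5],"angular":[0,0,7]},{"xyz":[-1.3,2.0,0.5],"angular":[0,0,7]},{"xyz":[-1.3,2.0,0.5],"angular":[0,0,7]},{"xyz":[-1.3,2.0,0.5],"angular":[0,0,7]},{"xyz":[-1.3,2.0,0.5],"angular":[0,0,7]}]'
python3 -m handwheel '[{"xyz":[-1.3,2.0,0.5],"angular":[0,0,7]},{"xyz":[-1.3,2.0,0],"angular":[0,0,7]},{"xyz":[0,0,0],"angular":[0,0,0]}]'
python3 - <<'E'
from bench import *
import cv2
s=get_state(); print(s["joint_positions"].round(3))
R=cv2.Rodrigues(s["tool_rot"])[0]; print(R.round(3), s["position"])
for n in("wrist","scene"):
  cv2.imwrite(f"pics/{n}1.png",get_image(n)["pixels"])
E
```

```text
time: 1.18
position: [0.5089, 0.1991, 0.3239]
tool_rot: [-0.963, 1.351, 0.947]
ft_force: [0.1, -0.5, 0.1]
grip_width: 1.001
time: 1.43
position: [0.4781, 0.2468, 0.3315]
tool_rot: [-1.158, 1.239, 1.144]
ft_force: [-0.1, 0.8, 0.1]
grip_width: 0.999
[-0.168  0.062 -0.381  1.544  0.03   1.533  0.944]
[[ 0.01  -0.997  0.078]
 [-0.002  0.077  0.997]
 [-1.    -0.01  -0.002]] [0.47805849 0.24682671 0.33154743]
```

View pics/wrist1.png

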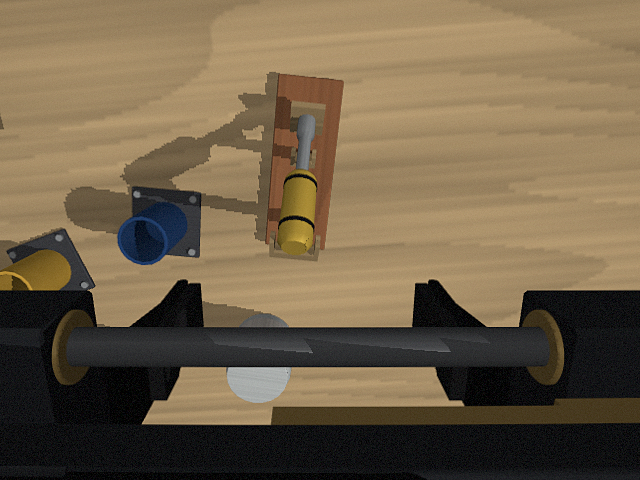

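View pics/scene1.png

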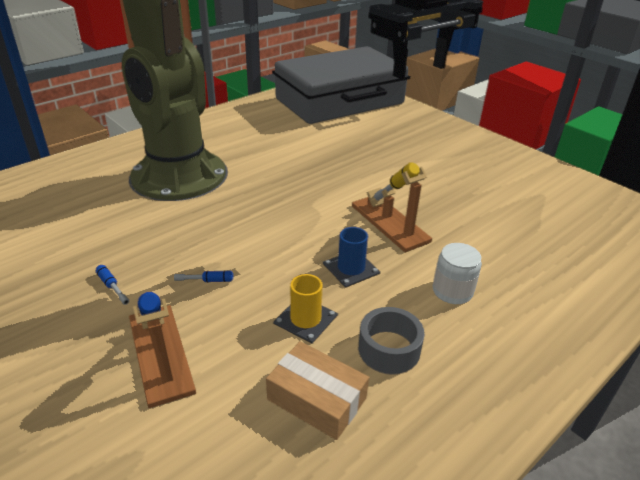

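The wrist view shows the yellow driver in its rest, handle around (298,210) and foot end near (305,125). I'm refitting with all three views.

```bash
cat >> h.py <<'E'
def handle(x):
    f=np.array([x[0],x[1],.04]); a=drv_ax(x[2])
    return np.vstack([cyl(f,a,.079,.149,.015),cyl(f,a,.076,.153,.012)])
def fitdrv(views,col,x0):
    ms=[(d,mask(d,col,w)) for d,w in views]
    out=[]
    for sub in [ms]+[[m] for m in ms]:
        r=fit(lambda x:sum(cost(d,m,handle(x)) for d,m in sub)/len(sub),x0,[.01,.01,.1])
        out.append(r.x); print(r.x.round(4),round(r.fun,3),"grip",(np.r_[r.x[:2],.04]+.115*drv_ax(r.x[2])).round(4))
    return out[0]
E
python3 - <<'E'
from bench import *
from h import *
S=get_image("side"); C=get_image("scene"); W=get_image("wrist")
fitdrv([(W,(265,160,335,262)),(C,(385,155,430,195)),(S,(255,315,305,365))],"y",[.41,.247,-.14])
cv2.imwrite("pics/side2.png",S["pixels"])
# rest yaw from brown base in wrist: edge corner pixels
for p in ((278,73),(343,80),(322,249),(266,241)): print(p,ray(W,p,.010).round(4))
E
```

```text
[ 0.4113  0.2519 -0.2043] 0.197 grip [0.4837 0.2369 0.1281]
[ 0.4107  0.2502 -0.1817] 0.083 grip [0.4835 0.2368 0.1281]
[ 0.4141  0.2667 -0.3921] 0.285 grip [0.4824 0.2384 0.1281]
[ 0.4102  0.2455 -0.0995] 0.17 grip [0.4838 0.2382 0.1281]
(278, 73) [0.3629 0.2175 0.01  ]
(343, 80) [0.3762 0.2854 0.01  ]
(322, 249) [0.5618 0.2476 0.01  ]
(266, 241) [0.546  0.1829 0.01  ]
```

View pics/side2.png

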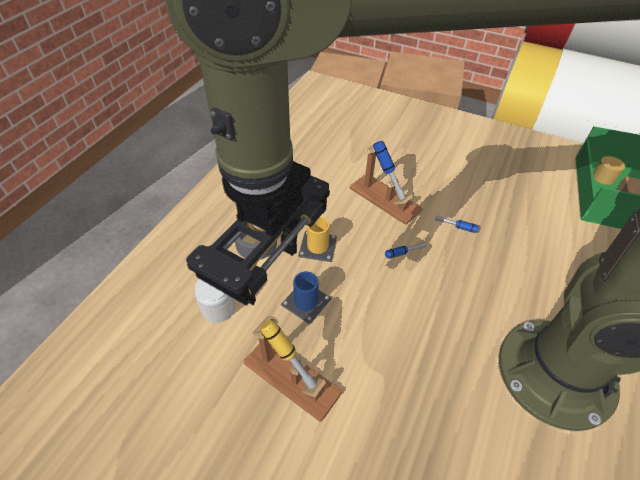

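```bash
cat >> h.py <<'E'
def toolR(yaw,tilt_deg):
    t=np.deg2rad(tilt_deg); x=np.array([np.sin(t)*np.cos(yaw),np.sin(t)*np.sin(yaw),-np.cos(t)])
    z=np.array([-np.sin(yaw),np.cos(yaw),0]); return np.c_[x,np.cross(z,x),z]
def delta(s,P,R):
    R0=cv2.Rodrigues(np.asarray(s["tool_rot"],float))[0]
    w=np.rad2deg(cv2.Rodrigues(R@R0.T)[0][:,0]); d=(np.asarray(P)-s["position"])*100
    print("cm",d.round(2),"deg",w.round(2),"norm",np.linalg.norm(d).round(1),np.linalg.norm(w).round(1))
E
python3 - <<'E'
from bench import *
from h import *
s=get_state()
R=toolR(-.19,10); delta(s,[.4818,.2374,.23],R); delta(s,[.4818,.2374,.1033],R)
E
```

```text
cm [ -0.06  -0.23 -10.04] deg [-1.04 -9.36 -5.47] norm 10.0 10.9
cm [ -0.06  -0.23 -22.71] deg [-1.04 -9.36 -5.47] norm 22.7 10.9
```

```bash
python3 -m handwheel '[{"xyz":[0,0,-3.2],"angular":[-0.35,-3.1,-1.8]},{"xyz":[0,-0.1,-3.2],"angular":[-0.35,-3.1,-1.8]},{"xyz":[0,-0.1,-3.2],"angular":[-0.35,-3.1,-1.8]},{"xyz":[0,0,0],"angular":[0,0,0]},{"xyz":[0,0,0],"angular":[0,0,0]}]'
python3 - <<'E'
from bench import *
from h import *
s=get_state(); delta(s,[.4818,.2374,.1033],toolR(-.19,10)); print(s["joint_positions"].round(2))
W=get_image("wrist"); cv2.imwrite("pics/w2.png",W["pixels"])
fitdrv([(W,(200,100,420,330))],"y",[.411,.25,-.19])
E
```

```text
time: 2.1
position: [0.4852, 0.2291, 0.229]
tool_rot: [-1.148, 1.184, 0.92]
ft_force: [0.2, 1.0, 1.3]
grip_width: 0.999
cm [ -0.34   0.83 -12.57] deg [0.12 0.16 1.06] norm 12.6 1.1
[-0.18 -0.01 -0.39  1.83  0.13  1.2   0.75]
[ 0.4111  0.2506 -0.1885] 0.115 grip [0.4837 0.2368 0.1281]
[ 0.4111  0.2506 -0.1885] 0.115 grip [0.4837 0.2368 0.1281]
```

View pics/w2.png

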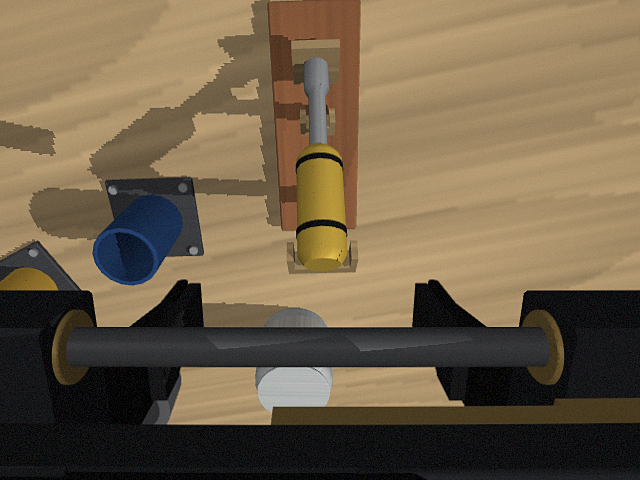

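The handle at (320,205) lies between the jaws and the fit agrees with the earlier one. Descending.

```bash
python3 -m handwheel '[{"xyz":[-0.1,0.3,-2.7],"angular":[0,0,0.5]},{"xyz":[-0.1,0.3,-2.7],"angular":[0,0,0.5]},{"xyz":[-0.1,0.2,-2.7],"angular":[0,0,0]},{"xyz":[0,0,-2.0],"angular":[0,0,0]},{"xyz":[0,0,0],"angular":[0,0,0]}]'
python3 - <<'E'
from bench import *
from h import *
s=get_state(); delta(s,[.4818,.2374,.1033],toolR(-.19,10)); print(s["joint_positions"].round(2))
E
```

```text
time: 2.57
position: [0.497, 0.2399, 0.1411]
tool_rot: [-1.15, 1.158, 0.922]
ft_force: [-0.6, -0.4, 0.6]
grip_width: 0.999
cm [-1.52 -0.25 -3.78] deg [-0.66  1.14  0.55] norm 4.1 1.4
[-0.19  0.07 -0.4   1.93  0.18  1.    0.69]
```

```bash
python3 -m handwheel '[{"xyz":[-1.0,-0.2,0],"angular":[-0.3,0.6,0.3]},{"xyz":[-0.5,0,0],"angular":[0,0,0]},{"xyz":[0,0,0],"angular":[0,0,0]}]'
python3 - <<'E'
from bench import *
from h import *
s=get_state(); delta(s,[.4818,.2374,.1033],toolR(-.19,10))
E
```

```text
time: 2.82
position: [0.4868, 0.2393, 0.1481]
tool_rot: [-1.15, 1.162, 0.927]
ft_force: [0.5, 0.7, 0.2]
grip_width: 1.003
cm [-0.5  -0.19 -4.48] deg [-0.63  0.83  0.41] norm 4.5 1.1
```

```bash
python3 -m handwheel '[{"xyz":[-0.3,-0.1,-1.5],"angular":[-0.3,0.4,0.2]},{"xyz":[-0.3,-0.1,-1.5],"angular":[-0.3,0.4,0.2]},{"xyz":[-0.2,0,-1.2],"angular":[0,0,0]},{"xyz":[0,0,0],"angular":[0,0,0]},{"xyz":[0,0,0],"angular":[0,0,0]}]'
python3 - <<'E'
from bench import *
from h import *
s=get_state(); delta(s,[.4818,.2374,.1033],toolR(-.19,10))
E
```

```text
time: 3.23
position: [0.4809, 0.2384, 0.1077]
tool_rot: [-1.159, 1.169, 0.934]
ft_force: [0.2, -0.0, 0.3]
grip_width: 0.997
cm [ 0.09 -0.1  -0.44] deg [-0.16  0.41 -0.04] norm 0.5 0.4
```

```bash
python3 -m handwheel '[{"xyz":[0.1,-0.1,-0.4],"angular":[0,0,0]},{"xyz":[0,0,0],"angular":[0,0,0]}]'
python3 -m handwheel '[{"xyz":[0,0,0],"angular":[0,0,0]},{"xyz":[0,0,0],"angular":[0,0,0]},{"xyz":[0,0,0],"angular":[0,0,0]},{"xyz":[0,0,0],"angular":[0,0,0]},{"xyz":[0,0,0],"angular":[0,0,0]}]' 2 30
python3 -m handwheel '[{"xyz":[0,0,0],"angular":[0,0,0]},{"xyz":[0,0,0],"angular":[0,0,0]},{"xyz":[0,0,0],"angular":[0,0,0]},{"xyz":[0,0,0],"angular":[0,0,0]},{"xyz":[0,0,0],"angular":[0,0,0]}]'
python3 - <<'E'
from bench import *
from h import *
s=get_state(); delta(s,[.4818,.2374,.1033],toolR(-.19,10)); print(s["grip_width"]*8.7)
cv2.imwrite("pics/w3.png",get_image("wrist")["pixels"])
E
```

```text
time: 3.4
position: [0.4817, 0.2372, 0.1031]
tool_rot: [-1.16, 1.17, 0.934]
ft_force: [0.4, -0.7, 1.0]
grip_width: 0.997
time: 3.82
position: [0.4828, 0.2376, 0.1043]
tool_rot: [-1.159, 1.168, 0.933]
ft_force: [-0.8, -0.8, -0.3]
grip_width: 0.708
time: 4.23
position: [0.4831, 0.2377, 0.1048]
tool_rot: [-1.16, 1.167, 0.933]
ft_force: [0.2, -0.5, 0.9]
grip_width: 0.335
cm [-0.13 -0.03 -0.15] deg [-0.2   0.54 -0.04] norm 0.2 0.6
2.912386907366631
```

View pics/w3.png

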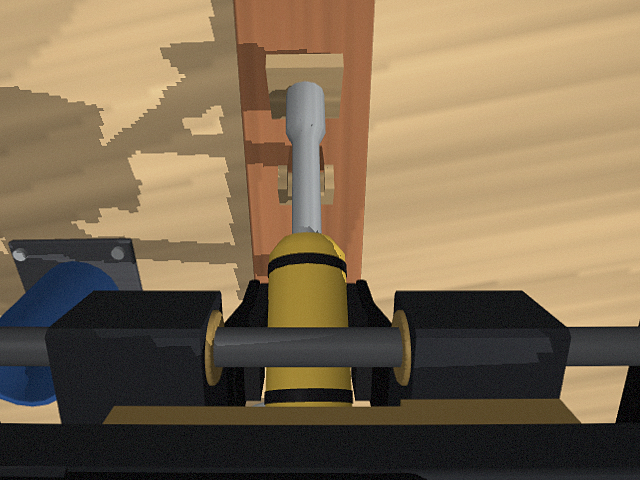

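The handle is between the pads (268–350 px), with the opening about 29 mm. Lifting.

```bash
python3 -m handwheel '[{"xyz":[0,0,0],"angular":[0,0,0]},{"xyz":[0,0,0],"angular":[0,0,0]},{"xyz":[0,0,0.8],"angular":[0,0,0]},{"xyz":[0,0,1.0],"angular":[0,0,0]},{"xyz":[0,0,1.0],"angular":[0,0,0]}]'
python3 -m handwheel '[{"xyz":[0,0,1.5],"angular":[0,0,0]},{"xyz":[0,0,2],"angular":[0,0,0]},{"xyz":[0,0,2],"angular":[0,0,0]},{"xyz":[0,0,2],"angular":[0,0,0]},{"xyz":[0,0,2],"angular":[0,0,0]}]'
python3 -m handwheel '[{"xyz":[0,0,2],"angular":[0,0,0]},{"xyz":[0,0,2],"angular":[0,0,0]},{"xyz":[0,0,2],"angular":[0,0,0]},{"xyz":[0,0,1],"angular":[0,0,0]},{"xyz":[0,0,0],"angular":[0,0,0]}]'
python3 - <<'E'
from bench import *
from h import *
s=get_state(); print(s["position"],s["grip_width"]*8.7,s["ft_force"]); print(cv2.Rodrigues(s["tool_rot"])[0].round(3))
cv2.imwrite("pics/w4.png",get_image("wrist")["pixels"])
cv2.imwrite("pics/s4.png",get_image("side")["pixels"])
E
```

```text
time: 4.7
position: [0.4804, 0.2363, 0.1312]
tool_rot: [-1.16, 1.174, 0.936]
ft_force: [0.6, -0.6, -2.2]
grip_width: 0.335
time: 5.12
position: [0.4775, 0.2353, 0.2314]
tool_rot: [-1.16, 1.178, 0.939]
ft_force: [0.7, 0.1, -2.1]
grip_width: 0.332
time: 5.53
position: [0.4778, 0.2366, 0.3149]
tool_rot: [-1.16, 1.167, 0.935]
ft_force: [1.3, 0.3, -2.6]
grip_width: 0.335
[0.47781245 0.23657909 0.31489992] 2.911322800801339 [ 1.2983991   0.29307308 -2.58876224]
[[ 0.178 -0.966  0.186]
 [-0.028  0.184  0.982]
 [-0.984 -0.181  0.006]]
```

View pics/w4.png

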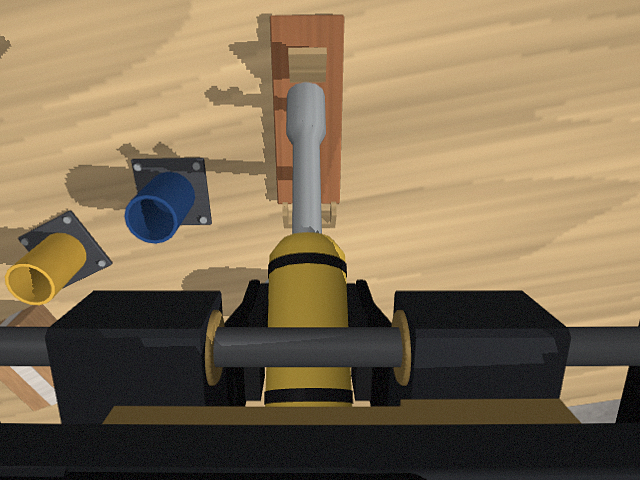

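View pics/s4.png

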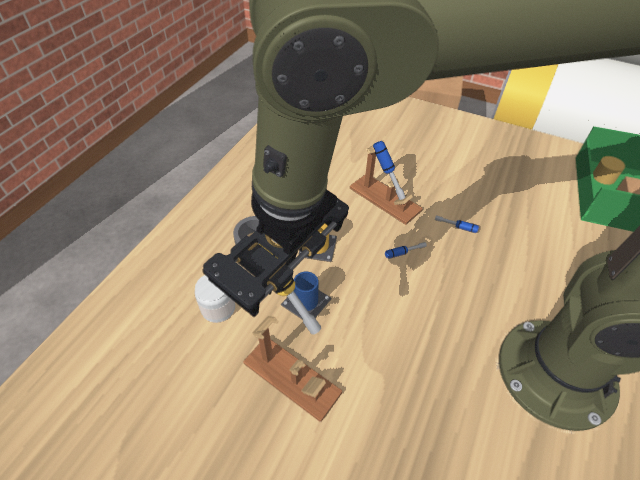

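```bash
cat >> h.py <<'E'
def inhand(tcp,rot,foot,yaw):
    R=cv2.Rodrigues(np.asarray(rot,float))[0]; a=drv_ax(yaw)
    return R.T@(np.asarray(foot)-tcp), R.T@a
def place(f_t,a_t,yaw,foot):
    # rotate so a_t -> vertical : tool z horizontal approx
    from scipy.spatial.transform import Rotation as Ro
    R=toolR(yaw,50); c=R@a_t; v=np.cross(c,[0,0,1]); n=np.linalg.norm(v)
    if n>1e-9: R=cv2.Rodrigues(v/n*np.arctan2(n,c[2]))[0]@R
    return np.asarray(foot)-R@f_t, R
E
python3 - <<'E'
from bench import *
from h import *
ft,at=inhand([.4831,.2377,.1048],[-1.16,1.167,.933],[.411,.2503,.04],-.19)
print(ft,at)
np.save("y_ft.npy",ft);np.save("y_at.npy",at)
s=get_state(); W=get_image("wrist"); C=get_image("scene")
R=cv2.Rodrigues(s["tool_rot"])[0]
print("foot px",proj(W,[s["position"]+R@ft, s["position"]+R@(ft+at*.05),s["position"]+R@(ft+at*.076)]))
def pot(name,col,views,x0,z0=0.006):
    for d,w in views:
        m=mask(d,col,w)
        r=fit(lambda x:cost(d,m,cyl(np.array([x[0],x[1],0]),np.array([0,0,1.]),z0,.08,.026)),x0,[.01,.01]); print(name,r.x,r.fun)
pot("y","y",[(W,(0,220,100,310)),(C,(280,265,330,335))],[.559,-.075])
pot("b","b",[(W,(115,160,205,250)),(C,(330,222,375,280))],[.513,.075])
P,Rp=place(ft,at,-.19,[.5593,-.0755,.14]); print(P,Rp.round(3)); delta(s,P,Rp)
E
```

```text
[ 0.05041588  0.08373963 -0.00145759] [-0.6364758  -0.77129156  0.00280825]
foot px [[305.74988651  97.50141018]
 [305.8013976  189.00213228]
 [305.83439084 245.20550725]]
y [ 0.56005033 -0.07570238] 0.057858808105004544
y [ 0.55836878 -0.07515041] 0.07066945967420613
b [0.51348569 0.07566008] 0.07555097552256584
b [0.51123043 0.07638992] 0.15905209039645007
[ 0.57367761 -0.07705711  0.23668024] [[ 0.758 -0.625  0.189]
 [-0.144  0.122  0.982]
 [-0.636 -0.771  0.003]]
cm [  9.66 -31.31  -7.55] deg [ -7.59 -39.51  -0.26] norm 33.6 40.2
```

```bash
python3 -m handwheel '[{"xyz":[0.5,-1.5,0],"angular":[-0.9,-4.9,0]},{"xyz":[1.0,-3.0,0],"angular":[-0.9,-4.9,0]},{"xyz":[1.0,-3.5,0],"angular":[-0.9,-4.9,0]},{"xyz":[1.0,-3.5,0],"angular":[-0.9,-4.9,0]},{"xyz":[1.0,-3.5,0],"angular":[-0.9,-4.9,0]}]'
python3 - <<'E'
from bench import *
from h import *
ft,at=np.load("y_ft.npy"),np.load("y_at.npy"); s=get_state(); print(s["joint_positions"].round(2))
P,Rp=place(ft,at,-.19,[.5593,-.0755,.17]); delta(s,P,Rp)
E
```

```text
time: 6.15
position: [0.5366, 0.0939, 0.2963]
tool_rot: [-1.343, 0.904, 0.615]
ft_force: [0.1, -0.8, -1.3]
grip_width: 0.34
[-0.38 -0.3  -0.06  2.05  0.41  0.95  0.77]
cm [  3.71 -17.09  -2.96] deg [ -2.35 -16.95   0.52] norm 17.7 17.1
```

```bash
python3 - <<'E'
from bench import *
print(get_state()["joint_positions"].round(4))
E
python3 -m handwheel '[{"xyz":[0.9,-3.5,-0.5],"angular":[-0.5,-2,0]},{"xyz":[0.9,-3.5,-0.5],"angular":[-0.5,-2,0]},{"xyz":[0.9,-3.5,-0.5],"angular":[-0.5,-3,0]},{"xyz":[0.6,-3,-0.5],"angular":[-0.5,-3,0]}]'
python3 - <<'E'
from bench import *
from h import *
ft,at=np.load("y_ft.npy"),np.load("y_at.npy"); s=get_state(); print(s["joint_positions"].round(4))
P,Rp=place(ft,at,-.19,[.5593,-.0755,.17]); delta(s,P,Rp)
E
```

```text
[-0.381  -0.3018 -0.063   2.053   0.4057  0.9531  0.7685]
time: 6.48
position: [0.5879, -0.0123, 0.2592]
tool_rot: [-1.418, 0.779, 0.525]
ft_force: [1.5, 0.5, -2.4]
grip_width: 0.335
[ 0.0129 -0.2996 -0.1556  2.1913  0.3352  0.5738  1.0435]
cm [-1.42 -6.47  0.75] deg [-0.12 -8.73 -1.39] norm 6.7 8.8
```

```bash
python3 -m handwheel '[{"xyz":[-0.2,-2.0,-0.3],"angular":[0,-1.5,4]},{"xyz":[-0.4,-2.0,-0.3],"angular":[0,-2,4]},{"xyz":[-0.4,-2.0,-0.3],"angular":[0,-2,4]},{"xyz":[-0.3,-0.5,-0.3],"angular":[0,-2,4]},{"xyz":[0,0,0],"angular":[0,0,0]}]'
python3 - <<'E'
from bench import *
from h import *
ft,at=np.load("y_ft.npy"),np.load("y_at.npy"); s=get_state(); print(s["joint_positions"].round(4))
R=cv2.Rodrigues(s["tool_rot"])[0]; print(R.round(3)); print("axis",R@at,"foot",s["position"]+R@ft)
for yaw in(-.19,.1,.3,.5):
  P,Rp=place(ft,at,yaw,[.5593,-.0755,.14]); delta(s,P,Rp)
E
```

```text
time: 6.9
position: [0.5841, -0.0482, 0.2292]
tool_rot: [-1.478, 0.647, 0.631]
ft_force: [-0.5, -0.6, -3.3]
grip_width: 0.332
[ 0.2327 -0.2983 -0.1522  2.2645 -0.1991  0.4255  1.7848]
[[ 0.684 -0.729  0.008]
 [-0.01   0.001  1.   ]
 [-0.729 -0.684 -0.007]]
axis [0.12724428 0.00875329 0.99183279] foot [ 0.55751468 -0.05006418  0.13512997]
cm [-1.04 -2.89  0.75] deg [ -0.16  -7.34 -10.42] norm 3.2 12.7
cm [-1.06 -2.47  0.75] deg [ 0.9  -7.28  6.18] norm 2.8 9.6
cm [-1.14 -2.2   0.75] deg [ 1.62 -7.18 17.62] norm 2.6 19.1
cm [-1.27 -1.94  0.75] deg [ 2.35 -7.02 29.06] norm 2.4 30.0
```

```bash
python3 -m handwheel '[{"xyz":[-0.2,-1.0,-0.7],"angular":[0,-2,0]},{"xyz":[-0.2,-1.0,-0.7],"angular":[0,-2,0]},{"xyz":[-0.2,-0.6,-0.7],"angular":[0,-2,0]},{"xyz":[-0.2,0,-0.7],"angular":[0,-2,0]},{"xyz":[0,0,0],"angular":[0,0,0]}]'
python3 - <<'E'
from bench import *
from h import *
ft,at=np.load("y_ft.npy"),np.load("y_at.npy"); s=get_state(); print(s["joint_positions"].round(4))
R=cv2.Rodrigues(s["tool_rot"])[0]; print("axis",R@at,"foot",s["position"]+R@ft, "x",R[:,0])
for yaw in(-.5,-.19,.0):
  P,Rp=place(ft,at,yaw,[.5593,-.0755,.10]); delta(s,P,Rp)
E
```

```text
time: 7.32
position: [0.5743, -0.0729, 0.1924]
tool_rot: [-1.496, 0.55, 0.534]
ft_force: [-1.0, 0.7, -4.4]
grip_width: 0.335
[ 0.2505 -0.2994 -0.0907  2.4201 -0.7538  0.1981  2.3907]
axis [0.00328812 0.00124737 0.99999382] foot [ 0.5595187  -0.07401096  0.09576293] x [ 0.76916721 -0.00787565 -0.63899904]
cm [-0.17 -0.85  0.43] deg [ 2.000e-02 -2.000e-01 -2.799e+01] norm 1.0 28.0
cm [-0.06 -0.42  0.43] deg [  0.05  -0.19 -10.23] norm 0.6 10.2
cm [-0.05 -0.14  0.43] deg [ 0.07 -0.19  0.66] norm 0.5 0.7
```

```bash
cat > kin.py <<'E'
import numpy as np
from scipy.optimize import least_squares
from scipy.spatial.transform import Rotation as Ro
import itertools
D=[([.0141,.3218,-.0701,1.4517,.0226,1.3708,-.0569],[.6494,0,.2214],[0,1.5727,0]),
([-.168,.062,-.381,1.544,.03,1.533,.944],[.478,.2468,.3315],[-1.158,1.239,1.144]),
([-.381,-.3018,-.063,2.053,.4057,.9531,.7685],[.5366,.0939,.2963],[-1.343,.904,.615]),
([.0129,-.2996,-.1556,2.1913,.3352,.5738,1.0435],[.5879,-.0123,.2592],[-1.418,.779,.525]),
([.2327,-.2983,-.1522,2.2645,-.1991,.4255,1.7848],[.5841,-.0482,.2292],[-1.478,.647,.631]),
([.2505,-.2994,-.0907,2.4201,-.7538,.1981,2.3907],[.5743,-.0729,.1924],[-1.496,.55,.534])]
lo=np.array([-2.86,-.3,-1.38,.06,-1.56,.09,-2.69]);hi=np.array([2.86,2.09,1.24,2.45,4.7,2.05,2.69])
def fk(q,p,s):
    h,L1,L2,d,a1,a2,a3,s0,c7=p
    z=lambda a:Ro.from_euler('z',a); y=lambda a:Ro.from_euler('y',a)
    R=z(s[0]*q[0]); P=R.apply([s0,0,h]); R=R*y(q[1]); R=R*z(s[1]*q[2]); P=P+R.apply([a1,0,L1]); R=R*y(q[3])
    R=R*z(s[2]*q[4]); P=P+R.apply([a2,0,L2]); R=R*y(q[5]); R=R*z(s[3]*q[6]+c7); P=P+R.apply([a3*0,0,d])
    # flange frame: z approach -> tool x ; 
    T=np.array([[0,0,1],[0,1,0],[-1,0,0]]).T  # columns: tool axes in flange
    M=R.as_matrix(); X=np.c_[M[:,2],M[:,1],-M[:,0]]
    return P,X
def res(p,s,o=D):
    r=[]
    for q,P,w in o:
        a,X=fk(q,p,s); r+=list((a-P)*1.0); r+=list(.2*(Ro.from_matrix(X.T)*Ro.from_rotvec(w)).as_rotvec())
    return np.array(r)
if __name__=="__main__":
    best=[]
    for s in itertools.product([1,-1],repeat=4):
        for c in(0,np.pi):
            r=least_squares(res,[.35,.4,.45,.3,0,0,0,0,c],args=(s,)); best.append((r.cost,s,r.x))
    best.sort(key=lambda t:t[0])
    for b in best[:3]: print(b[0],b[1],b[2].round(4))
    np.save("kin.npy",np.r_[best[0][2],best[0][1]]); print(np.abs(res(best[0][2],best[0][1])).reshape(-1,6).round(4))
E
python3 kin.py
```

```text
0.0010634407968194198 (-1, -1, -1, -1) [ 0.231   0.4817  0.4594  0.3755 -0.0387 -0.0014  0.7344  0.0868 -0.    ]
0.027785696684623332 (-1, 1, -1, -1) [ 0.1621  0.3682  0.0051  0.2517 -0.2542  0.0202 -1.5338  0.7589 -0.2861]
0.027785696684623603 (-1, 1, -1, -1) [ 1.62100e-01  3.68200e-01  5.10000e-03  2.51700e-01 -2.54200e-01
  2.02000e-02  1.81486e+01  7.58900e-01  5.99710e+00]
[[0.002  0.02   0.0126 0.     0.     0.    ]
 [0.0006 0.0087 0.0056 0.     0.     0.    ]
 [0.0112 0.0165 0.0117 0.0001 0.0001 0.    ]
 [0.0009 0.0134 0.0037 0.     0.     0.0001]
 [0.0041 0.0146 0.0003 0.     0.     0.    ]
 [0.0099 0.0182 0.0081 0.0001 0.0001 0.    ]]
```

```bash
python3 - <<'E'
t=open("kin.py").read()
t=t.replace("h,L1,L2,d,a1,a2,a3,s0,c7=p","h,L1,L2,d,a1,a2,a3,s0,b0,b1,b2,b3=p").replace("[s0,0,h]","[s0,b0,h]").replace("[a1,0,L1]","[a1,b1,L1]").replace("[a2,0,L2]","[a2,b2,L2]").replace("+c7","").replace("[a3*0,0,d]","[a3,b3,d]")
t=t.replace("[.35,.4,.45,.3,0,0,0,0,c]","[.35,.4,.45,.3,0,0,0,0,0,0,0,0]").replace("for s in itertools.product([1,-1],repeat=4)","for s in [(-1,-1,-1,-1)]").replace("return np.array(r)","return np.array(r+list(.003*np.asarray(p)))").replace(".reshape(-1,6)","[:36].reshape(-1,6)")
open("kin.py","w").write(t)
E
python3 kin.py
```

```text
3.0784724749838463e-06 (-1, -1, -1, -1) [ 2.493e-01  4.677e-01  5.125e-01  3.686e-01  0.000e+00 -0.000e+00
 -0.000e+00  6.000e-04 -1.530e-02 -1.080e-02 -5.000e-04  0.000e+00]
3.0784724749838463e-06 (-1, -1, -1, -1) [ 2.493e-01  4.677e-01  5.125e-01  3.686e-01  0.000e+00 -0.000e+00
 -0.000e+00  6.000e-04 -1.530e-02 -1.080e-02 -5.000e-04  0.000e+00]
[[0.     0.     0.     0.     0.     0.    ]
 [0.     0.     0.     0.     0.     0.    ]
 [0.     0.     0.     0.0001 0.0001 0.    ]
 [0.     0.     0.     0.     0.     0.0001]
 [0.     0.     0.     0.     0.     0.    ]
 [0.     0.     0.     0.0001 0.0001 0.    ]]
```

```bash
cat > ik.py <<'E'
from kin import *
kp=np.load("kin.npy"); p,s=kp[:12],kp[12:]
def ik(P,R,q0,n=12,seed=0):
    """maximise joint margin for pose"""
    from scipy.optimize import minimize
    rng=np.random.default_rng(seed); best=None
    for i in range(n):
        g=np.clip(q0 if i==0 else q0+rng.normal(0,.5,7),lo+.03,hi-.03)
        def f(q):
            a,X=fk(q,p,s); return np.r_[(a-P)*10,(Ro.from_matrix(X.T@R)).as_rotvec()*3, .003*(q-(lo+hi)/2)/(hi-lo)]
        r=least_squares(f,g,bounds=(lo,hi)); a,X=fk(r.x,p,s)
        e=np.linalg.norm(a-P)*1000+np.rad2deg(np.linalg.norm(Ro.from_matrix(X.T@R).as_rotvec())); m=np.min(np.minimum(r.x-lo,hi-r.x))
        k=(e>1.5, -m if e<=1.5 else e)
        if best is None or k<best[0]: best=(k,r.x,e,m)
    return best[1:]
E
python3 - <<'E'
from ik import *; from h import *
ft,at=np.load("y_ft.npy"),np.load("y_at.npy"); q0=np.array(D[-1][0])
for yaw in(-1.2,-.9,-.6,-.4,-.19,0,.3,.6):
  for z in (.1,.013):
    P,R=place(ft,at,yaw,[.5593,-.0755,z]); q,e,m=ik(P,R,q0,6); print(yaw,z,q.round(2),round(e,2),round(m,3))
E
```

```text
-1.2 0.1 [-0.27  0.14 -0.16  2.01  0.97  1.26 -0.51] 0.0 0.442
-1.2 0.013 [-0.27  0.28 -0.16  2.06  1.05  1.17 -0.68] 0.0 0.385
-0.9 0.1 [-0.21 -0.02 -0.18  2.18  1.06  1.01 -0.35] 0.0 0.268
-0.9 0.013 [-0.18  0.13 -0.22  2.24  1.22  0.95 -0.59] 0.0 0.206
-0.6 0.1 [-0.21 -0.18 -0.08  2.33  1.13  0.71 -0.13] 0.0 0.117
-0.6 0.013 [-0.13 -0.01 -0.17  2.4   1.43  0.65 -0.5 ] 0.0 0.053
-0.4 0.1 [-0.22 -0.27  0.04  2.4   1.13  0.5   0.09] 0.0 0.025
-0.4 0.013 [ 0.58 -0.09 -0.73  2.45  1.64  0.37 -0.5 ] 0.0 0.0
-0.19 0.1 [ 0.19 -0.3  -0.18  2.42  0.55  0.18  0.88] 4.32 0.0
-0.19 0.013 [ 1.34 -0.27 -1.24  2.45  4.02  0.13 -2.69] 6.35 0.0
0 0.1 [ 0.37 -0.3  -0.17  2.41 -0.91  0.24  2.55] 1.2 0.0
0 0.013 [-0.2  -0.17  0.35  2.45 -0.98  0.09  2.69] 14.24 0.0
0.3 0.1 [-0.35 -0.3   0.63  2.33 -0.66  0.43  2.69] 9.65 0.0
0.3 0.013 [-0.86 -0.3   1.1   2.4  -0.59  0.22  2.69] 16.38 0.0
0.6 0.1 [-0.74 -0.3   1.01  2.18 -0.45  0.66  2.69] 29.0 0.0
0.6 0.013 [-0.99 -0.3   1.24  2.28 -0.4   0.46  2.69] 37.8 0.0
```

```bash
python3 -m handwheel '[{"xyz":[0,0,0.5],"angular":[0,0,-5]},{"xyz":[0,-0.1,0.5],"angular":[0,0,-5]},{"xyz":[0,-0.1,0.5],"angular":[0,0,-5]},{"xyz":[0,-0.1,0.5],"angular":[0,0,-5]},{"xyz":[0,-0.1,0],"angular":[0,0,-5]}]'
python3 - <<'E'
from bench import *
from h import *
ft,at=np.load("y_ft.npy"),np.load("y_at.npy"); s=get_state(); print(s["joint_positions"].round(4))
R=cv2.Rodrigues(s["tool_rot"])[0]; print("axis",R@at,"foot",s["position"]+R@ft, "x",R[:,0])
for yaw in(-.85,):
  P,Rp=place(ft,at,yaw,[.5593,-.0755,.12]); delta(s,P,Rp)
E
```

```text
time: 7.73
position: [0.5745, -0.0734, 0.1906]
tool_rot: [-1.437, 0.671, 0.45]
ft_force: [-0.0, -0.8, -1.2]
grip_width: 0.338
[ 3.4570e-01 -3.0030e-01 -2.8440e-01  2.3987e+00  1.7000e-03  1.8800e-01
  1.4543e+00]
axis [ 0.03362228 -0.00496842  0.99942226] foot [ 0.55683305 -0.07191583  0.09447191] x [ 0.74108152 -0.11012342 -0.66232243]
cm [-0.48 -1.22  2.61] deg [ -0.95  -1.75 -40.11] norm 2.9 40.2
```

```bash
python3 -m handwheel '[{"xyz":[0,-0.1,0.5],"angular":[0,0,-5]},{"xyz":[0,-0.1,0.5],"angular":[0,0,-5]},{"xyz":[0,-0.1,0.5],"angular":[0,0,-5]},{"xyz":[0,-0.1,0.5],"angular":[0,0,-5]},{"xyz":[0,-0.1,0.3],"angular":[0,0,-5]}]'
python3 -m handwheel '[{"xyz":[0,-0.1,0.3],"angular":[0,0,-5]},{"xyz":[0,-0.1,0.3],"angular":[0,0,-5]},{"xyz":[0,-0.1,0.3],"angular":[0,0,-5]},{"xyz":[0,0,0],"angular":[0,0,0]}]'
python3 - <<'E'
from bench import *
from h import *
ft,at=np.load("y_ft.npy"),np.load("y_at.npy"); s=get_state(); print(s["joint_positions"].round(4))
R=cv2.Rodrigues(s["tool_rot"])[0]; print("axis",R@at,"foot",s["position"]+R@ft, "x",R[:,0])
for yaw in(-.85,):
  P,Rp=place(ft,at,yaw,[.5593,-.0755,.12]); delta(s,P,Rp)
E
```

```text
time: 8.15
position: [0.5718, -0.0729, 0.1984]
tool_rot: [-1.321, 0.851, 0.27]
ft_force: [-0.2, 0.4, -2.8]
grip_width: 0.336
time: 8.48
position: [0.5784, -0.0705, 0.2175]
tool_rot: [-1.191, 0.998, 0.032]
ft_force: [0.9, 0.4, -2.0]
grip_width: 0.333
[ 0.7298 -0.229  -0.9616  2.2164  0.8162  0.664   0.0542]
axis [ 0.01268845 -0.02844632  0.99951479] foot [ 0.56521279 -0.05967386  0.12121782] x [ 0.59403553 -0.46345936 -0.65751594]
cm [-0.87 -1.5  -0.08] deg [-1.69 -0.58 -9.9 ] norm 1.7 10.1
```

```bash
python3 -m handwheel '[{"xyz":[-0.3,-0.5,0],"angular":[-0.6,-0.2,-3.3]},{"xyz":[-0.3,-0.5,0],"angular":[-0.6,-0.2,-3.3]},{"xyz":[-0.3,-0.5,0],"angular":[-0.5,-0.2,-3.3]},{"xyz":[0,0,0],"angular":[0,0,0]},{"xyz":[0,0,0],"angular":[0,0,0]}]'
python3 - <<'E'
from bench import *
from h import *
ft,at=np.load("y_ft.npy"),np.load("y_at.npy"); s=get_state(); print(s["joint_positions"].round(4))
R=cv2.Rodrigues(s["tool_rot"])[0]; print("axis",R@at,"foot",s["position"]+R@ft, "x",R[:,0])
for yaw in(-.85,):
  P,Rp=place(ft,at,yaw,[.5593,-.0755,.10]); delta(s,P,Rp)
for n in("wrist","scene","side"):
  cv2.imwrite(f"pics/{n}5.png",get_image(n)["pixels"])
E
```

```text
time: 8.9
position: [0.575, -0.0843, 0.2232]
tool_rot: [-1.127, 1.073, -0.139]
ft_force: [-0.6, -0.2, -2.2]
grip_width: 0.335
[ 0.8128 -0.1156 -1.1334  2.1607  0.9816  0.8905 -0.2198]
axis [-0.02172258  0.00421189  0.99975516] foot [ 0.56664669 -0.0746267   0.126313  ] x [ 0.52472441 -0.58034684 -0.62278555]
cm [-0.53 -0.13 -2.66] deg [ 0.24  1.24 -0.06] norm 2.7 1.3
```

View pics/wrist5.png

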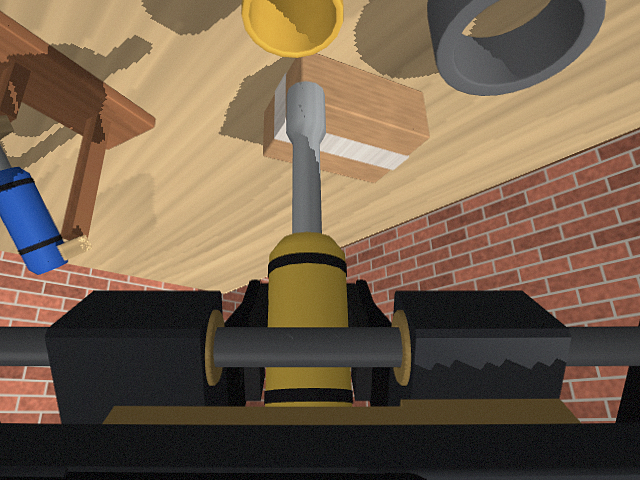

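View pics/scene5.png

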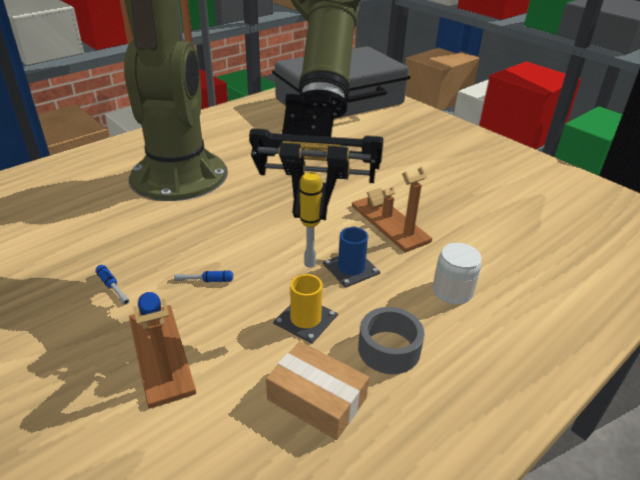

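The driver hangs upright near the yellow pot: in the scene view its foot is around (310,265) above the pot rim (306,285). I'll check the model against pixels.

```bash
python3 - <<'E'
from bench import *
from h import *
ft,at=np.load("y_ft.npy"),np.load("y_at.npy"); s=get_state()
R=cv2.Rodrigues(s["tool_rot"])[0]; f=s["position"]+R@ft; a=R@at
cs=[]
for n,w in(("wrist",(180,0,440,300)),("scene",(250,160,370,340)),("side",(250,170,370,280))):
    d=get_image(n); im=d["pixels"].copy(); x0,y0,x1,y1=w; k=260/(x1-x0)
    c=cv2.resize(im[y0:y1,x0:x1],None,fx=k,fy=k)
    L=[(cyl(f,a,l0,l1,r),(0,0,255)) for l0,l1,r in((.076,.154,.015),(.022,.076,.006),(0,.022,.009))]+[(cyl(np.array([.5593,-.0755,0]),np.array([0,0,1.]),.0795,.08,.026),(255,0,255))]
    for P,col in L: cv2.polylines(c,[np.int32((cv2.convexHull(np.float32(proj(d,P)))+.5-[x0,y0])*k)],True,col,1)
    cs.append(cv2.copyMakeBorder(c[:500],0,max(0,500-c.shape[0]),0,0,0))
cv2.imwrite("pics/ov6.png",np.hstack(cs))
E
```

```text
(no output)
```

View pics/ov6.png

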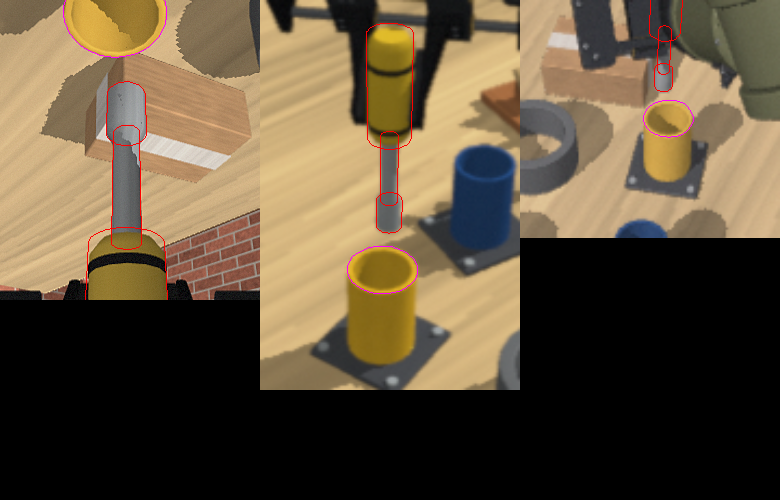

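Models overlay well in all three views. Centring, then descending.

```bash
python3 -m handwheel '[{"xyz":[-0.3,-0.1,-1.2],"angular":[0,0.5,0]},{"xyz":[-0.3,0,-1.2],"angular":[0,0.5,0]},{"xyz":[0,0,0],"angular":[0,0,0]},{"xyz":[0,0,0],"angular":[0,0,0]}]'
cat > st.py <<'E'
import sys
from bench import *
from h import *
k=sys.argv[1]; yaw=float(sys.argv[2]); foot=[float(v) for v in sys.argv[3:6]]
ft,at=np.load(k+"_ft.npy"),np.load(k+"_at.npy"); s=get_state(); print(s["joint_positions"].round(3))
R=cv2.Rodrigues(s["tool_rot"])[0]; print("axis",(R@at).round(3),"foot",(s["position"]+R@ft).round(4),"F",s["ft_force"].round(1))
P,Rp=place(ft,at,yaw,foot); delta(s,P,Rp)
E
python3 st.py y -.85 .5593 -.0755 .10
```

```text
time: 9.53
position: [0.5684, -0.0866, 0.2009]
tool_rot: [-1.133, 1.087, -0.134]
ft_force: [-0.0, 1.5, -2.1]
grip_width: 0.338
[ 0.821 -0.067 -1.163  2.187  1.043  0.91  -0.282]
axis [-0.007  0.008  1.   ] foot [ 0.5587 -0.0773  0.1041] F [-0.   1.5 -2.1]
cm [ 0.13  0.1  -0.42] deg [0.46 0.39 0.01] norm 0.5 0.6
```

```bash
python3 -m handwheel '[{"xyz":[0.1,0.1,-1],"angular":[0.2,0.2,0]},{"xyz":[0,0,-1],"angular":[0.2,0.2,0]},{"xyz":[0,0,-1],"angular":[0,0,0]},{"xyz":[0,0,0],"angular":[0,0,0]},{"xyz":[0,0,0],"angular":[0,0,0]}]'
python3 st.py y -.85 .5593 -.0755 .05
```

```text
time: 9.95
position: [0.5717, -0.0861, 0.1742]
tool_rot: [-1.128, 1.088, -0.13]
ft_force: [-1.3, 0.5, -1.7]
grip_width: 0.333
[ 0.809  0.043 -1.189  2.203  1.167  0.961 -0.396]
axis [-0.006  0.003  1.   ] foot [ 0.5618 -0.0763  0.0775] F [-1.3  0.5 -1.7]
cm [-0.2   0.05 -2.76] deg [0.16 0.32 0.  ] norm 2.8 0.4
```

```bash
python3 -m handwheel '[{"xyz":[-0.2,0.1,-1],"angular":[0,0.2,0]},{"xyz":[-0.1,0,-1],"angular":[0.1,0.1,0]},{"xyz":[0,0,-1],"angular":[0,0,0]},{"xyz":[0,0,0],"angular":[0,0,0]},{"xyz":[0,0,0],"angular":[0,0,0]}]'
python3 st.py y -.85 .5593 -.0755 .02
```

```text
time: 10.37
position: [0.5716, -0.0855, 0.1495]
tool_rot: [-1.128, 1.086, -0.132]
ft_force: [-0.3, 0.4, -2.0]
grip_width: 0.333
[ 0.767  0.138 -1.179  2.223  1.274  1.014 -0.497]
axis [-0.008  0.004  1.   ] foot [ 0.5619 -0.0758  0.0527] F [-0.3  0.4 -2. ]
cm [-0.19 -0.   -3.28] deg [0.2  0.43 0.03] norm 3.3 0.5
```

```bash
python3 -m handwheel '[{"xyz":[-0.3,0,-1],"angular":[0,0.3,0]},{"xyz":[-0.2,0,-1],"angular":[0.1,0.1,0]},{"xyz":[0,0,-0.8],"angular":[0,0,0]},{"xyz":[0,0,0],"angular":[0,0,0]},{"xyz":[0,0,0],"angular":[0,0,0]}]'
python3 st.py y -.85 .5593 -.0755 .011
```

```text
time: 10.78
position: [0.5682, -0.0861, 0.1244]
tool_rot: [-1.128, 1.088, -0.133]
ft_force: [0.3, 0.7, -2.5]
grip_width: 0.333
[ 0.721  0.215 -1.153  2.245  1.357  1.055 -0.58 ]
axis [-0.006  0.004  1.   ] foot [ 0.5584 -0.0765  0.0276] F [ 0.3  0.7 -2.5]
cm [ 0.15  0.06 -1.67] deg [0.23 0.37 0.11] norm 1.7 0.4
```

Now creep down to contact.

```bash
python3 -m handwheel '[{"xyz":[0.1,0,-0.6],"angular":[0.2,0.3,0]},{"xyz":[0,0,-0.5],"angular":[0,0,0]},{"xyz":[0,0,0],"angular":[0,0,0]},{"xyz":[0,0,-0.2],"angular":[0,0,0]},{"xyz":[0,0,0],"angular":[0,0,0]}]'
python3 st.py y -.85 .5593 -.0755 .011
python3 -m handwheel '[{"xyz":[0,0,-0.2],"angular":[0,0,0]},{"xyz":[0,0,-0.2],"angular":[0,0,0]},{"xyz":[0,0,0],"angular":[0,0,0]}]'
python3 st.py y -.85 .5593 -.0755 .011
```

```text
time: 11.2
position: [0.5703, -0.0864, 0.1123]
tool_rot: [-1.126, 1.091, -0.13]
ft_force: [0.6, -0.7, -2.3]
grip_width: 0.334
[ 0.697  0.259 -1.134  2.246  1.395  1.075 -0.612]
axis [-0.004  0.001  1.   ] foot [ 0.5603 -0.0764  0.0155] F [ 0.6 -0.7 -2.3]
cm [-0.06  0.08 -0.46] deg [0.06 0.2  0.15] norm 0.5 0.3
time: 11.45
position: [0.5707, -0.0864, 0.1084]
tool_rot: [-1.126, 1.09, -0.131]
ft_force: [-0.2, 0.2, -2.2]
grip_width: 0.333
[ 0.688  0.272 -1.127  2.248  1.409  1.081 -0.625]
axis [-0.004  0.001  1.   ] foot [ 0.5607 -0.0764  0.0116] F [-0.2  0.2 -2.2]
cm [-0.1   0.08 -0.07] deg [0.07 0.25 0.15] norm 0.1 0.3
```

```bash
python3 -m handwheel '[{"xyz":[0,0,-0.15],"angular":[0,0,0]},{"xyz":[0,0,0],"angular":[0,0,0]}]'
python3 -m handwheel '[{"xyz":[0,0,-0.15],"angular":[0,0,0]},{"xyz":[0,0,0],"angular":[0,0,0]}]'
python3 st.py y -.85 .5593 -.0755 .011
```

```text
time: 11.62
position: [0.5717, -0.0868, 0.1085]
tool_rot: [-1.128, 1.088, -0.134]
ft_force: [-0.3, -0.2, -2.5]
grip_width: 0.331
time: 11.78
position: [0.5726, -0.0871, 0.1084]
tool_rot: [-1.129, 1.086, -0.137]
ft_force: [0.6, 0.6, -1.4]
grip_width: 0.336
[ 0.681  0.28  -1.121  2.247  1.423  1.09  -0.634]
axis [-0.01   0.006  1.   ] foot [ 0.5632 -0.0776  0.0116] F [ 0.6  0.6 -1.4]
cm [-0.29  0.16 -0.08] deg [0.34 0.55 0.17] norm 0.3 0.7
```

```bash
python3 -m handwheel '[{"xyz":[-0.3,0.1,-0.2],"angular":[0.3,0.4,0]},{"xyz":[0,0,0],"angular":[0,0,0]},{"xyz":[0,0,-0.2],"angular":[0,0,0]},{"xyz":[0,0,0],"angular":[0,0,0]}]'
python3 st.py y -.85 .5593 -.0755 .011
python3 - <<'E'
from bench import *
import cv2,numpy as np
a=get_image("scene")["pixels"][150:390,200:420]; b=get_image("wrist")["pixels"][0:300,150:450]
cv2.imwrite("pics/c7.png",np.hstack([cv2.resize(a,(440,480)),cv2.resize(b,(360,480))]))
E
```

```text
time: 12.12
position: [0.5724, -0.0862, 0.1084]
tool_rot: [-1.128, 1.085, -0.135]
ft_force: [-0.5, 0.2, -0.9]
grip_width: 0.332
[ 0.681  0.279 -1.123  2.247  1.421  1.089 -0.634]
axis [-0.009  0.005  1.   ] foot [ 0.563  -0.0766  0.0115] F [-0.5  0.2 -0.9]
cm [-0.27  0.06 -0.07] deg [0.27 0.54 0.11] norm 0.3 0.6
```

View pics/c7.png

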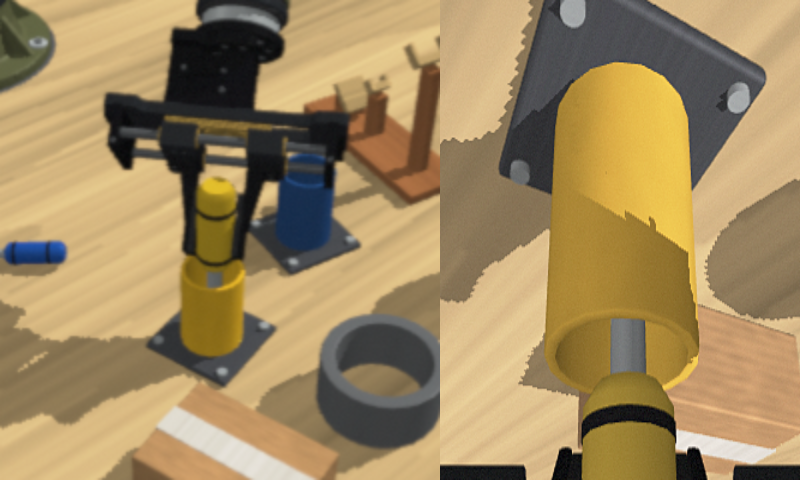

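The socket end is in the pot (scene crop, shaft entering the rim at about (213,278)) and the vertical force dropped from 2.5 to about 1 N, so it rests on the floor. Releasing and backing off along the tool axis.

```bash
python3 -m handwheel '[{"xyz":[0,0,0],"angular":[0,0,0]},{"xyz":[0,0,0],"angular":[0,0,0]},{"xyz":[0,0,0],"angular":[0,0,0]},{"xyz":[0,0,0],"angular":[0,0,0]},{"xyz":[0,0,0],"angular":[0,0,0]}]' 7.5
python3 -m handwheel '[{"xyz":[0,0,0],"angular":[0,0,0]},{"xyz":[0,0,0],"angular":[0,0,0]},{"xyz":[0,0,0],"angular":[0,0,0]},{"xyz":[0,0,0],"angular":[0,0,0]}]'
python3 st.py y -.85 .5593 -.0755 .011
python3 - <<'E'
from bench import *
import cv2,numpy as np
a=get_image("scene")["pixels"][150:390,200:420]; b=get_image("wrist")["pixels"][0:300,150:450]
cv2.imwrite("pics/c8.png",np.hstack([cv2.resize(a,(440,480)),cv2.resize(b,(360,480))]))
E
```

```text
time: 12.63
position: [0.5712, -0.0857, 0.1062]
tool_rot: [-1.127, 1.088, -0.131]
ft_force: [0.8, 0.7, -0.5]
grip_width: 0.627
time: 12.97
position: [0.5708, -0.0856, 0.1056]
tool_rot: [-1.127, 1.089, -0.13]
ft_force: [-0.3, -0.3, 0.6]
grip_width: 0.841
[ 0.681  0.281 -1.123  2.25   1.419  1.086 -0.634]
axis [-0.005  0.001  1.   ] foot [ 0.5609 -0.0757  0.0089] F [-0.3 -0.3  0.6]
cm [-0.11  0.    0.2 ] deg [0.08 0.29 0.06] norm 0.2 0.3
```

View pics/c8.png

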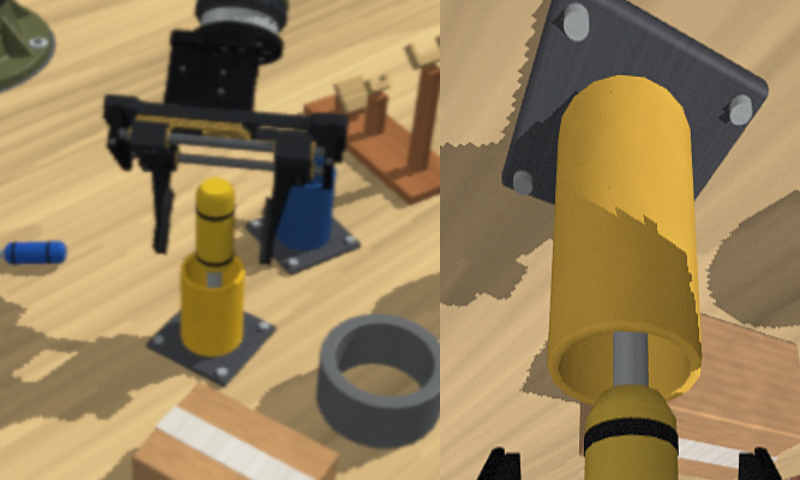

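```bash
python3 -m handwheel '[{"xyz":[-0.5,0.6,0.7],"angular":[0,0,0]},{"xyz":[-0.8,0.9,1.1],"angular":[0,0,0]},{"xyz":[-1.0,1.1,1.3],"angular":[0,0,0]},{"xyz":[-1.0,1.1,1.5],"angular":[0,0,0]},{"xyz":[-1.0,1.1,1.8],"angular":[0,0,0]}]'
python3 -m handwheel '[{"xyz":[-0.8,0.8,2],"angular":[0,1,0]},{"xyz":[-0.5,0.5,2],"angular":[0,1,0]},{"xyz":[0,0,2.5],"angular":[0,2,0]},{"xyz":[0,0,2.5],"angular":[0,2,0]},{"xyz":[0,0,0],"angular":[0,0,0]}]'
python3 st.py y -.85 .5593 -.0755 .1
python3 - <<'E'
from bench import *
import cv2
cv2.imwrite("pics/s9.png",get_image("scene")["pixels"]);cv2.imwrite("pics/d9.png",get_image("side")["pixels"])
E
```

```text
time: 13.48
position: [0.5239, -0.0388, 0.1648]
tool_rot: [-1.12, 1.103, -0.125]
ft_force: [0.4, 0.3, 1.9]
grip_width: 0.855
time: 13.9
position: [0.5089, -0.0205, 0.2641]
tool_rot: [-1.147, 1.187, -0.066]
ft_force: [0.9, 1.6, 0.5]
grip_width: 0.864
[ 0.586 -0.27  -1.004  2.099  0.649  1.078  0.05 ]
axis [0.107 0.002 0.994] foot [ 0.4882 -0.0107  0.169 ] F [0.9 1.6 0.5]
cm [ 6.08 -6.51 -6.74] deg [ 0.14 -6.15 -0.06] norm 11.2 6.2
```

View pics/s9.png

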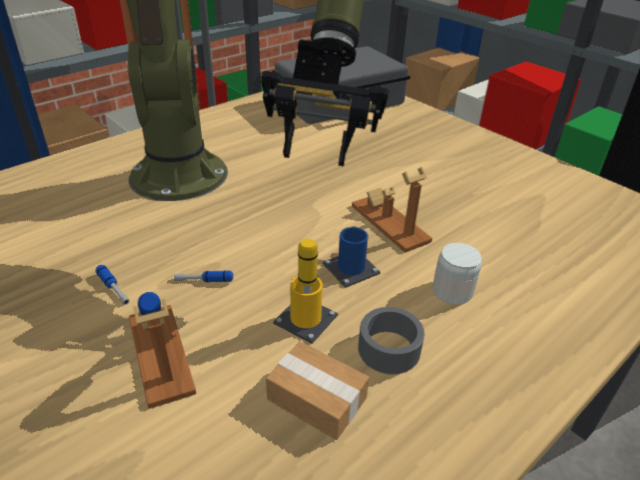

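View pics/d9.png

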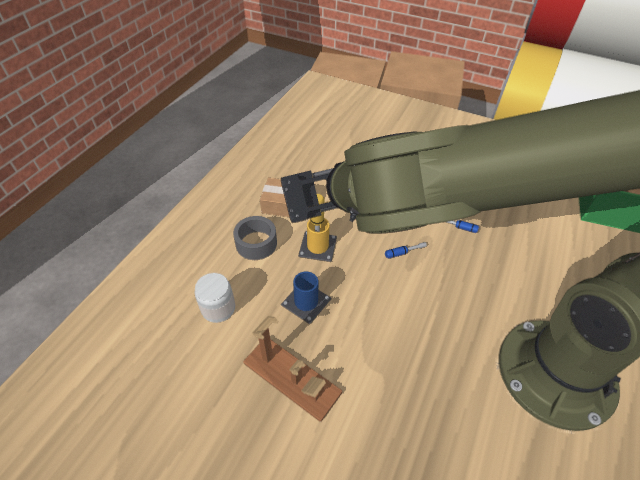

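```bash
python3 - <<'E'
from ik import *; from h import *
from bench import *
q0=get_state()["joint_positions"]
# hypothetical in-hand for tilt t, grip at 111
yb=-.35; foot=np.array([.4255,-.2821,.04])
for flip in (0,1):
  for t in (3,):
    R=toolR(yb,t)
    if flip: R=R@np.diag([1,-1,-1])
    g=foot+.111*drv_ax(yb); P=g+.019*R[:,0]
    q,e,m=ik(P,R,q0,6); print("grasp flip",flip,t,q.round(2),round(e,2),round(m,3))
    ft,at=R.T@(foot-P),R.T@drv_ax(yb)
    for yaw in(-1.2,-.9,-.6,-.3,0,.3):
      o=[]
      for z in (.14,.013):
        Rp=toolR(yaw,t+40)
        if flip: Rp=Rp@np.diag([1,-1,-1])
        Pp=np.array([.5133,.0757,z])-Rp@ft
        q,e,m=ik(Pp,Rp,q0,6); o.append((q.round(2),round(e,2),round(m,3)))
      print(yaw,*o)
E
```

```text
grasp flip 0 3 [ 0.67  0.23 -0.17  1.81  0.04  1.05  1.71] 0.0 0.531
-1.2 (array([-0.48,  0.12, -0.19,  1.87,  0.74,  1.46, -0.5 ]), np.float64(0.0), np.float64(0.416)) (array([-0.5 ,  0.27, -0.18,  1.98,  0.79,  1.29, -0.7 ]), np.float64(0.0), np.float64(0.466))
-0.9 (array([-0.44, -0.03, -0.23,  2.03,  0.79,  1.27, -0.3 ]), np.float64(0.0), np.float64(0.266)) (array([-0.45,  0.14, -0.24,  2.15,  0.91,  1.1 , -0.55]), np.float64(0.0), np.float64(0.305))
-0.6 (array([-0.45, -0.2 , -0.19,  2.17,  0.8 ,  1.04, -0.04]), np.float64(0.0), np.float64(0.105)) (array([-0.42, -0.01, -0.23,  2.3 ,  1.  ,  0.87, -0.37]), np.float64(0.0), np.float64(0.152))
-0.3 (array([-0.38, -0.3 , -0.16,  2.25,  0.73,  0.81,  0.31]), np.float64(10.54), np.float64(0.0)) (array([-0.43, -0.15, -0.12,  2.43,  1.07,  0.6 , -0.12]), np.float64(0.0), np.float64(0.025))
0 (array([-0.19, -0.3 , -0.16,  2.24,  0.4 ,  0.6 ,  0.93]), np.float64(38.73), np.float64(0.0)) (array([ 0.58, -0.3 , -0.85,  2.45, -0.02,  0.19,  1.27]), np.float64(5.91), np.float64(0.0))
0.3 (array([ 0.13, -0.3 , -0.16,  2.24, -0.48,  0.58,  2.17]
[... 661 characters left out ...]
at64(22.49), np.float64(0.0)) (array([ 0.7 ,  0.13, -1.38,  2.27,  1.14,  0.97,  2.69]), np.float64(3.55), np.float64(0.0))
-0.3 (array([-0.1 , -0.3 , -0.36,  2.22,  0.59,  0.76, -2.69]), np.float64(13.84), np.float64(0.0)) (array([ 0.75, -0.3 , -1.13,  2.37,  0.48,  0.37, -2.69]), np.float64(7.71), np.float64(0.0))
0 (array([-0.19, -0.3 , -0.16,  2.24,  0.4 ,  0.6 , -2.22]), np.float64(38.76), np.float64(0.0)) (array([ 0.58, -0.3 , -0.85,  2.45, -0.02,  0.19, -1.88]), np.float64(5.95), np.float64(0.0))
0.3 (array([ 0.13, -0.3 , -0.16,  2.24, -0.48,  0.58, -0.97]), np.float64(38.28), np.float64(0.0)) (array([ 0.84, -0.3 , -0.85,  2.45, -1.24,  0.4 , -0.28]), np.float64(5.5), np.float64(0.0))
```

Yellow stands upright in its pot and nothing else moved. Now to the blue driver.

```bash
python3 - <<'E'
from bench import *
from h import *
s=get_state(); delta(s,[.49,-.305,.29],toolR(-.35,3))
E
```

```text
cm [ -1.68 -28.41   3.1 ] deg [28.33 33.49 25.28] norm 28.6 50.6
```

```bash
python3 -m handwheel '[{"xyz":[-0.8,-1.5,1.2],"angular":[3.1,3.7,2.8]},{"xyz":[-0.8,-2.5,1.2],"angular":[3.1,3.7,2.8]},{"xyz":[-0.3,-3,0.8],"angular":[3.1,3.7,2.8]},{"xyz":[0,-3.2,0],"angular":[3.1,3.7,2.8]},{"xyz":[0,-3.2,0],"angular":[3.1,3.7,2.8]}]' 8.7
python3 -m handwheel '[{"xyz":[0,-3.2,0],"angular":[3.1,3.7,2.8]},{"xyz":[0,-3.2,0],"angular":[3.1,3.7,2.8]},{"xyz":[0,-3.2,0],"angular":[3.1,3.7,2.8]},{"xyz":[0,-3,0],"angular":[3.1,3.7,2.8]},{"xyz":[0,-1,0],"angular":[0,0,0]}]'
python3 - <<'E'
from bench import *
from h import *
s=get_state(); delta(s,[.49,-.305,.29],toolR(-.35,3)); print(s["joint_positions"].round(2))
W=get_image("wrist"); cv2.imwrite("pics/w10.png",W["pixels"])
E
```

```text
time: 14.42
position: [0.4919, -0.1077, 0.2753]
tool_rot: [-1.123, 1.266, 0.33]
ft_force: [1.0, -0.4, -0.3]
grip_width: 0.994
time: 14.83
position: [0.4877, -0.2377, 0.2679]
tool_rot: [-1.047, 1.318, 0.744]
ft_force: [0.0, -0.6, 0.9]
grip_width: 1.002
cm [ 0.23 -6.73  2.21] deg [5.93 5.69 3.29] norm 7.1 8.9
[ 0.13 -0.08  0.22  1.81  0.09  1.22  1.49]
```

View pics/w10.png

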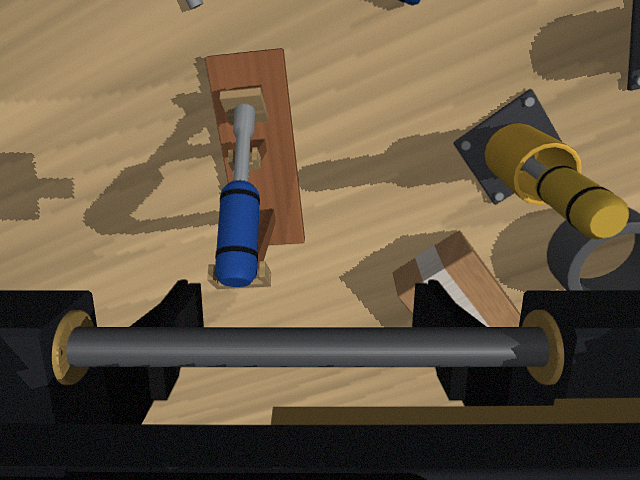

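The wrist view shows the large blue driver in its rest (handle ≈ (238,230)) and yellow standing in its pot (right). Finishing alignment and refitting.

```bash
python3 -m handwheel '[{"xyz":[0.1,-2.3,0.2],"angular":[2,1.9,1.1]},{"xyz":[0.1,-2.3,0.2],"angular":[2,1.9,1.1]},{"xyz":[0,-1.7,0.2],"angular":[2,1.9,1.1]},{"xyz":[0,0,0],"angular":[0,0,0]},{"xyz":[0,0,0],"angular":[0,0,0]}]'
python3 - <<'E'
from bench import *
from h import *
s=get_state(); delta(s,[.49,-.305,.29],toolR(-.35,3)); print(s["joint_positions"].round(2))
W=get_image("wrist"); S=get_image("side"); C=get_image("scene")
cv2.imwrite("pics/w11.png",W["pixels"]); cv2.imwrite("pics/s11.png",C["pixels"])
fitdrv([(W,(200,80,450,330)),(S,(368,138,402,178))],"b",[.4255,-.282,-.35])
E
```

```text
time: 15.3
position: [0.4846, -0.2974, 0.2612]
tool_rot: [-0.96, 1.337, 0.929]
ft_force: [0.6, 1.6, -0.1]
grip_width: 1.002
cm [ 0.54 -0.76  2.88] deg [-0.73 -1.34  0.06] norm 3.0 1.5
[ 0.21  0.11  0.32  1.63 -0.04  1.38  1.76]
[ 0.4254 -0.2867 -0.2958] 0.152 grip [ 0.4961 -0.3082  0.1281]
[ 0.4253 -0.2867 -0.2965] 0.091 grip [ 0.496  -0.3083  0.1281]
[ 0.4243 -0.2929 -0.2264] 0.21 grip [ 0.4963 -0.3095  0.1281]
```

View pics/w11.png

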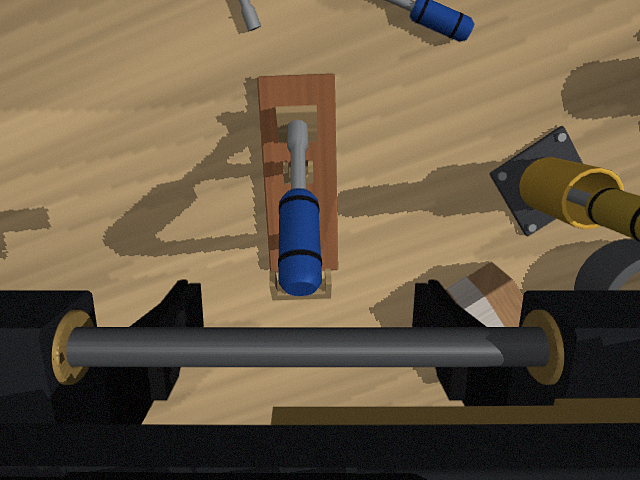

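```bash
python3 - <<'E'
from bench import *
from h import *
W=get_image("wrist")
c=[ray(W,p,.010) for p in ((258,75),(334,73),(338,268))]
print(np.round(c,4),np.arctan2(*(c[2]-c[1])[1::-1]), np.arctan2(*(c[1]-c[0])[1::-1])-np.pi/2)
yaw=-.31; g=np.array([.496,-.3083,.1281])-.004*drv_ax(yaw); R=toolR(yaw,3); P=g+.019*R[:,0]; print(P, "foot",np.array([.496,-.3083,.1281])-.115*drv_ax(yaw))
delta(get_state(),P,R)
E
```

```text
[[ 0.3713 -0.3023  0.01  ]
 [ 0.3931 -0.2371  0.01  ]
 [ 0.5731 -0.2941  0.01  ]] -0.3070399509612502 -0.32233120968004814
[ 0.49449839 -0.30781899  0.10606186] foot [ 0.42560295 -0.28574989  0.04000489]
cm [  0.94  -1.18 -15.69] deg [-0.67 -1.17  2.14] norm 15.8 2.5
```

```bash
python3 -m handwheel '[{"xyz":[0.4,-0.5,-2],"angular":[-0.3,-0.6,1]},{"xyz":[0.4,-0.5,-2],"angular":[-0.3,-0.6,1]},{"xyz":[0.1,-0.2,-1.5],"angular":[0,0,0]},{"xyz":[0,0,0],"angular":[0,0,0]},{"xyz":[0,0,0],"angular":[0,0,0]}]'
python3 - <<'E'
from bench import *
from h import *
s=get_state(); delta(s,[.4945,-.3078,.1061],toolR(-.31,3))
E
```

```text
time: 15.92
position: [0.4963, -0.3011, 0.2094]
tool_rot: [-1.017, 1.297, 0.939]
ft_force: [0.8, -0.3, 0.2]
grip_width: 1.001
cm [ -0.18  -0.67 -10.33] deg [-0.05  0.54 -0.48] norm 10.4 0.7
```

```bash
python3 -m handwheel '[{"xyz":[-0.2,-0.4,-2],"angular":[0,0.3,-0.3]},{"xyz":[-0.1,-0.3,-2],"angular":[0,0.2,-0.2]},{"xyz":[-0.1,0,-2],"angular":[0,0,0]},{"xyz":[0,0,0],"angular":[0,0,0]},{"xyz":[0,0,0],"angular":[0,0,0]}]'
python3 - <<'E'
from bench import *
from h import *
s=get_state(); delta(s,[.4945,-.3078,.1061],toolR(-.31,3))
E
```

```text
time: 16.33
position: [0.4963, -0.305, 0.1558]
tool_rot: [-1.017, 1.297, 0.934]
ft_force: [-0.4, -0.5, 1.1]
grip_width: 1.001
cm [-0.18 -0.28 -4.97] deg [ 0.11  0.68 -0.29] norm 5.0 0.7
```

```bash
python3 -m handwheel '[{"xyz":[-0.2,-0.2,-1.6],"angular":[0,0.4,-0.3]},{"xyz":[-0.1,-0.1,-1.5],"angular":[0,0.3,0]},{"xyz":[-0.1,-0.1,-1.4],"angular":[0,0,0]},{"xyz":[0,0,0],"angular":[0,0,0]},{"xyz":[0,0,0],"angular":[0,0,0]}]'
python3 - <<'E'
from bench import *
from h import *
s=get_state(); delta(s,[.4945,-.3078,.1061],toolR(-.31,3)); print(s["ft_force"])
W=get_image("wrist"); cv2.imwrite("pics/w12.png",W["pixels"]); 
E
```

```text
time: 16.75
position: [0.4954, -0.3094, 0.1125]
tool_rot: [-1.015, 1.305, 0.933]
ft_force: [-0.5, 0.7, 0.4]
grip_width: 0.999
cm [-0.09  0.16 -0.64] deg [ 0.28  0.36 -0.08] norm 0.7 0.5
[-0.50795298  0.69577874  0.36259689]
```

View pics/w12.png

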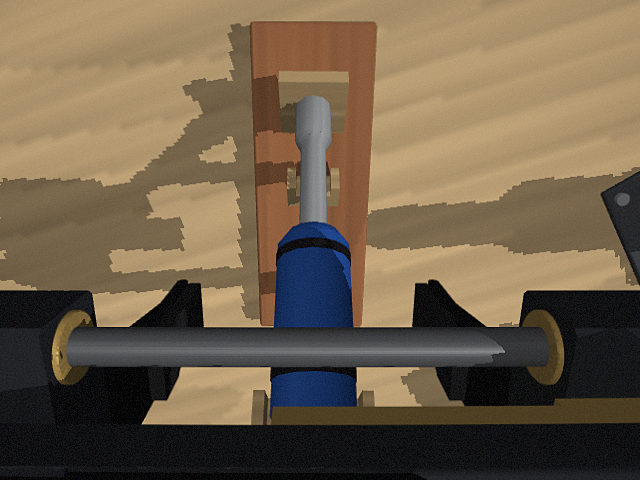

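The blue handle (centre x ≈ 313 px) is centred between the open jaws. Last few mm, then close.

```bash
python3 -m handwheel '[{"xyz":[-0.1,0.1,-0.5],"angular":[0.2,0.3,0]},{"xyz":[0,0,0],"angular":[0,0,0]}]'
python3 -m handwheel '[{"xyz":[0,0,0],"angular":[0,0,0]},{"xyz":[0,0,0],"angular":[0,0,0]},{"xyz":[0,0,0],"angular":[0,0,0]},{"xyz":[0,0,0],"angular":[0,0,0]},{"xyz":[0,0,0],"angular":[0,0,0]}]' 2 30
python3 -m handwheel '[{"xyz":[0,0,0],"angular":[0,0,0]},{"xyz":[0,0,0],"angular":[0,0,0]},{"xyz":[0,0,0],"angular":[0,0,0]},{"xyz":[0,0,0],"angular":[0,0,0]},{"xyz":[0,0,0],"angular":[0,0,0]}]'
python3 -m handwheel '[{"xyz":[0,0,0],"angular":[0,0,0]},{"xyz":[0,0,0],"angular":[0,0,0]}]'
python3 - <<'E'
from bench import *
from h import *
s=get_state(); delta(s,[.4945,-.3078,.1061],toolR(-.31,3)); print(s["position"],s["tool_rot"])
ft,at=inhand(s["position"],s["tool_rot"],[.4254,-.2862,.04],-.305); np.save("b_ft.npy",ft);np.save("b_at.npy",at); print(ft,at)
E
```

```text
time: 16.97
position: [0.4947, -0.3084, 0.108]
tool_rot: [-1.011, 1.307, 0.938]
ft_force: [-0.5, 0.8, -0.3]
grip_width: 1.0
time: 17.38
position: [0.4959, -0.309, 0.1097]
tool_rot: [-1.013, 1.306, 0.935]
ft_force: [0.2, 0.3, -0.2]
grip_width: 0.708
time: 17.8
position: [0.4962, -0.309, 0.1102]
tool_rot: [-1.013, 1.305, 0.935]
ft_force: [-0.2, 0.1, -0.5]
grip_width: 0.334
time: 17.97
position: [0.4962, -0.309, 0.1102]
tool_rot: [-1.013, 1.305, 0.935]
ft_force: [-0.8, 1.2, 0.1]
grip_width: 0.336
cm [-0.17  0.12 -0.41] deg [ 0.15  0.28 -0.08] norm 0.5 0.3
[ 0.49616262 -0.30895368  0.11019692] [-1.01295463  1.30511546  0.93481369]
[0.06578364 0.07826321 0.00026506] [-0.72761844 -0.68598052  0.00146001]
```

```bash
python3 -m handwheel '[{"xyz":[0,0,0.8],"angular":[0,0,0]},{"xyz":[0,0,1],"angular":[0,0,0]},{"xyz":[0,0,1],"angular":[0,0,0]},{"xyz":[0,0,1.5],"angular":[0,0,0]},{"xyz":[0,0,2],"angular":[0,0,0]}]'
python3 -m handwheel '[{"xyz":[0,0,2.5],"angular":[0,0,0]},{"xyz":[0,0,2.5],"angular":[0,0,0]},{"xyz":[0,0,2.5],"angular":[0,0,0]},{"xyz":[0,0,2.5],"angular":[0,0,0]},{"xyz":[0,0,2.5],"angular":[0,0,0]}]'
python3 -m handwheel '[{"xyz":[0,0,2],"angular":[0,0,0]},{"xyz":[0,0,1],"angular":[0,0,0]},{"xyz":[0,0,0],"angular":[0,0,0]}]'
python3 st.py b -.85 .5133 .0757 .16
python3 - <<'E'
from bench import *
from h import *
W=get_image("wrist"); cv2.imwrite("pics/w13.png",W["pixels"]); ft,at=np.load("b_ft.npy"),np.load("b_at.npy")
s=get_state();R=cv2.Rodrigues(s["tool_rot"])[0]; print(proj(W,[s["position"]+R@ft]))
E
```

```text
time: 18.38
position: [0.4922, -0.3069, 0.1721]
tool_rot: [-1.006, 1.311, 0.944]
ft_force: [0.3, -0.1, -1.8]
grip_width: 0.333
time: 18.8
position: [0.4897, -0.3063, 0.3059]
tool_rot: [-1.004, 1.312, 0.944]
ft_force: [-0.3, 0.5, -2.2]
grip_width: 0.334
time: 19.05
position: [0.4909, -0.3077, 0.3471]
tool_rot: [-1.012, 1.306, 0.933]
ft_force: [0.1, 0.0, -2.7]
grip_width: 0.335
[ 0.215  0.091  0.333  1.486 -0.042  1.513  1.808]
axis [ 0.613 -0.193  0.766] foot [ 0.4202 -0.2848  0.2768] F [ 0.1  0.  -2.7]
cm [ 2.99 37.42 -8.55] deg [-22.02 -33.92 -29.66] norm 38.5 50.2
[[309.44025718 109.39201316]]
```

View pics/w13.png

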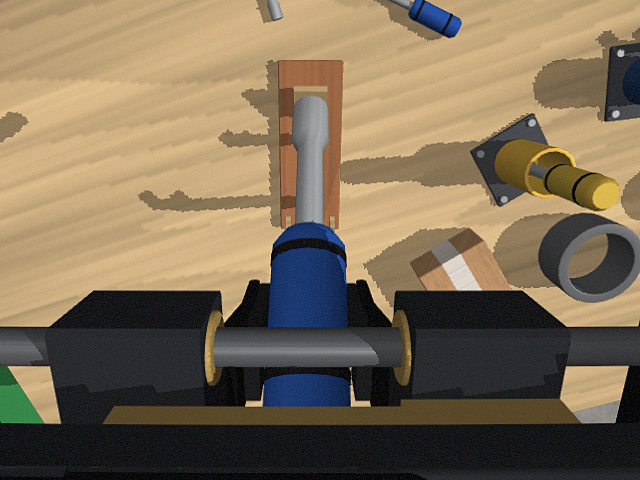

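```bash
python3 -m handwheel '[{"xyz":[-0.2,1.5,-0.2],"angular":[-1.8,-2.8,-2.5]},{"xyz":[-0.2,2.7,-0.2],"angular":[-1.8,-2.8,-2.5]},{"xyz":[0,3.2,-0.3],"angular":[-1.8,-2.8,-2.5]},{"xyz":[0,3.2,-0.3],"angular":[-1.8,-2.8,-2.5]},{"xyz":[0,3.2,-0.3],"angular":[-1.8,-2.8,-2.5]}]'
python3 st.py b -.85 .5133 .0757 .16
```

```text
time: 19.52
position: [0.4823, -0.1764, 0.3225]
tool_rot: [-1.026, 1.283, 0.508]
ft_force: [1.1, 1.2, -1.5]
grip_width: 0.329
[ 0.078 -0.253  0.079  1.888  0.21   1.212  1.127]
axis [ 0.363 -0.176  0.915] foot [ 0.4367 -0.1522  0.2342] F [ 1.1  1.2 -1.5]
cm [ 3.84 24.29 -6.09] deg [-13.25 -19.82 -15.5 ] norm 25.3 28.4
```

```bash
python3 -m handwheel '[{"xyz":[0.2,3.2,-0.3],"angular":[-1.8,-2.8,-3]},{"xyz":[0.2,3.2,-0.3],"angular":[-1.8,-2.8,-3]},{"xyz":[0.2,3.2,-0.3],"angular":[-1.8,-2.8,-3]}]'
python3 st.py b -.85 .5133 .0757 .16
```

```text
time: 19.77
position: [0.4888, -0.0832, 0.3055]
tool_rot: [-1.008, 1.271, 0.259]
ft_force: [0.3, -1.4, -1.9]
grip_width: 0.338
[ 0.007 -0.301 -0.162  2.002  0.396  1.166  0.587]
axis [ 0.216 -0.134  0.967] foot [ 0.4587 -0.0615  0.2102] F [ 0.3 -1.4 -1.9]
cm [ 3.2  14.97 -4.39] deg [ -8.46 -12.09  -6.4 ] norm 15.9 16.1
```

```bash
python3 -m handwheel '[{"xyz":[0.5,3.2,-0.7],"angular":[-1.8,-2.2,-2.5]},{"xyz":[0.5,3.2,-0.8],"angular":[-1.8,-2.2,-2.5]},{"xyz":[0.5,3.0,-0.8],"angular":[-1.8,-2.2,-2]},{"xyz":[0.5,2.0,-0.8],"angular":[-1.8,-2.2,-1]},{"xyz":[0.5,1.0,0],"angular":[-1,-2,0]}]'
python3 st.py b -.9 .5133 .0757 .14
```

```text
time: 20.18
position: [0.5081, 0.0485, 0.2645]
tool_rot: [-1.033, 1.189, -0.035]
ft_force: [-0.9, -0.9, -2.5]
grip_width: 0.334
[-0.073 -0.121 -0.545  2.029  0.717  1.248 -0.169]
axis [ 0.016 -0.01   1.   ] foot [0.4992 0.0589 0.1631] F [-0.9 -0.9 -2.5]
cm [ 1.23  1.77 -2.29] deg [-0.6  -0.92 -1.28] norm 3.1 1.7
```

```bash
python3 -m handwheel '[{"xyz":[0.5,0.7,-0.8],"angular":[-0.3,-0.5,-0.6]},{"xyz":[0.5,0.6,-0.8],"angular":[-0.3,-0.4,-0.6]},{"xyz":[0.2,0.3,-0.7],"angular":[0,0,0]},{"xyz":[0,0,0],"angular":[0,0,0]},{"xyz":[0,0,0],"angular":[0,0,0]}]'
python3 st.py b -.9 .5133 .0757 .11
python3 - <<'E'
from bench import *
from h import *
ft,at=np.load("b_ft.npy"),np.load("b_at.npy"); s=get_state()
R=cv2.Rodrigues(s["tool_rot"])[0]; f=s["position"]+R@ft; a=R@at
cs=[]
for n,w in(("wrist",(180,0,440,300)),("scene",(290,120,410,300)),("side",(250,200,370,320))):
    d=get_image(n); im=d["pixels"].copy(); x0,y0,x1,y1=w; k=260/(x1-x0)
    c=cv2.resize(im[y0:y1,x0:x1],None,fx=k,fy=k)
    L=[(cyl(f,a,l0,l1,r),(0,0,255)) for l0,l1,r in((.076,.154,.015),(.022,.076,.006),(0,.022,.009))]+[(cyl(np.array([.5133,.0757,0]),np.array([0,0,1.]),.0795,.08,.026),(255,0,255))]
    for P,col in L: cv2.polylines(c,[np.int32((cv2.convexHull(np.float32(proj(d,P)))+.5-[x0,y0])*k)],True,col,1)
    cs.append(cv2.copyMakeBorder(c[:500],0,max(0,500-c.shape[0]),0,0,0))
cv2.imwrite("pics/ov14.png",np.hstack(cs)); cv2.imwrite("pics/s14.png",get_image("scene")["pixels"])
E
```

```text
time: 20.6
position: [0.5149, 0.0699, 0.2291]
tool_rot: [-1.04, 1.195, -0.05]
ft_force: [-0.2, -0.3, -2.0]
grip_width: 0.335
[-0.099 -0.023 -0.586  2.03   0.782  1.259 -0.296]
axis [0.016 0.003 1.   ] foot [0.5061 0.079  0.1276] F [-0.2 -0.3 -2. ]
cm [ 0.54 -0.37 -1.75] deg [ 0.18 -0.93 -0.77] norm 1.9 1.2
```

View pics/ov14.png

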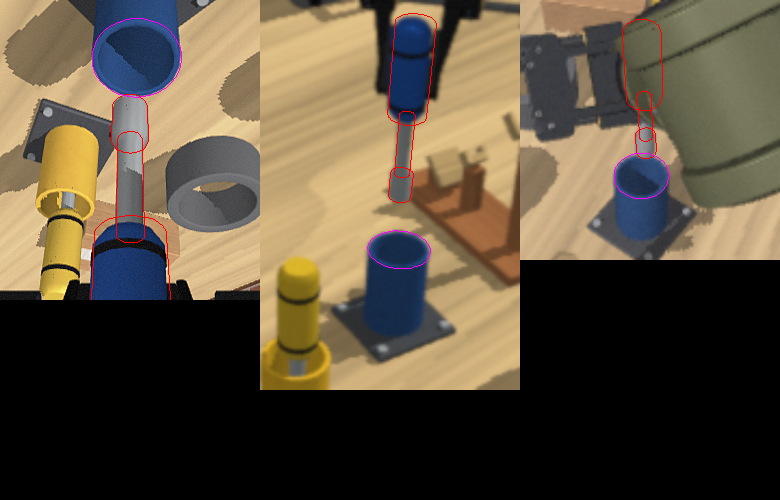

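View pics/s14.png

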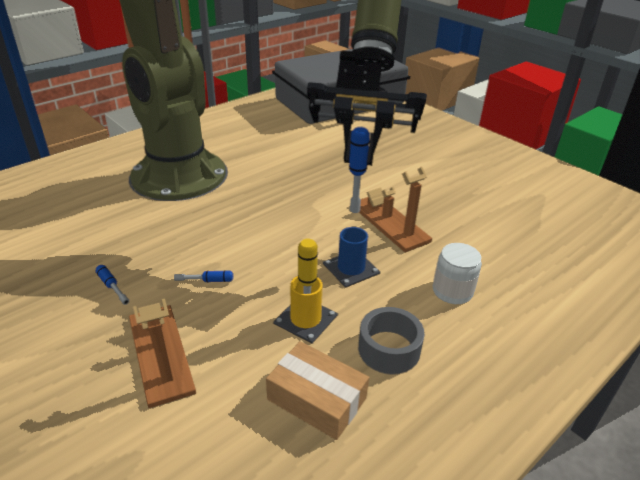

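Blue hangs upright near the pot, with models and pixels agreeing to about 2 mm. Centring and lowering.

```bash
python3 -m handwheel '[{"xyz":[0.4,-0.3,-0.7],"angular":[0.1,-0.5,-0.4]},{"xyz":[0.3,-0.2,-0.7],"angular":[0.1,-0.5,-0.3]},{"xyz":[0,0,0],"angular":[0,0,0]},{"xyz":[0,0,0],"angular":[0,0,0]}]'
python3 st.py b -.9 .5133 .0757 .09
```

```text
time: 21.13
position: [0.5243, 0.0625, 0.2189]
tool_rot: [-1.021, 1.178, -0.075]
ft_force: [-0.1, 1.3, -1.4]
grip_width: 0.333
[-0.092 -0.005 -0.58   2.044  0.818  1.232 -0.349]
axis [-0.012 -0.003  1.   ] foot [0.5186 0.0723 0.1173] F [-0.1  1.3 -1.4]
cm [-0.4   0.37 -2.74] deg [-0.15  0.7   0.26] norm 2.8 0.8
```

```bash
python3 -m handwheel '[{"xyz":[-0.3,0.3,-1.0],"angular":[0,0.4,0.1]},{"xyz":[-0.2,0.1,-1.0],"angular":[0,0.3,0]},{"xyz":[0,0,-0.5],"angular":[0,0,0]},{"xyz":[0,0,0],"angular":[0,0,0]},{"xyz":[0,0,0],"angular":[0,0,0]}]'
python3 st.py b -.9 .5133 .0757 .06
```

```text
time: 21.55
position: [0.5187, 0.0667, 0.1917]
tool_rot: [-1.023, 1.189, -0.067]
ft_force: [0.0, -0.2, -1.6]
grip_width: 0.335
[-0.102  0.03  -0.589  2.07   0.836  1.217 -0.399]
axis [ 0.001 -0.003  1.   ] foot [0.5117 0.0766 0.0902] F [ 0.  -0.2 -1.6]
cm [ 0.16 -0.06 -3.02] deg [-0.17 -0.04  0.17] norm 3.0 0.2
```

```bash
python3 -m handwheel '[{"xyz":[0.1,0,-1.0],"angular":[0,0,0.1]},{"xyz":[0,0,-1.0],"angular":[0,0,0]},{"xyz":[0,0,-1.0],"angular":[0,0,0]},{"xyz":[0,0,0],"angular":[0,0,0]},{"xyz":[0,0,0],"angular":[0,0,0]}]'
python3 st.py b -.9 .5133 .0757 .03
```

```text
time: 21.97
position: [0.52, 0.0671, 0.1585]
tool_rot: [-1.024, 1.187, -0.065]
ft_force: [0.4, -0.9, -1.4]
grip_width: 0.333
[-0.111  0.081 -0.591  2.1    0.883  1.184 -0.473]
axis [ 0.001 -0.004  1.   ] foot [0.5129 0.077  0.057 ] F [ 0.4 -0.9 -1.4]
cm [ 0.04 -0.09 -2.69] deg [-0.2  -0.03  0.02] norm 2.7 0.2
```

```bash
python3 -m handwheel '[{"xyz":[0,-0.1,-1.0],"angular":[0,0,0]},{"xyz":[0,0,-1.0],"angular":[0,0,0]},{"xyz":[0,0,-0.8],"angular":[0,0,0]},{"xyz":[0,0,0],"angular":[0,0,0]},{"xyz":[0,0,0],"angular":[0,0,0]}]'
python3 st.py b -.9 .5133 .0757 .011
```

```text
time: 22.38
position: [0.5201, 0.066, 0.1275]
tool_rot: [-1.024, 1.187, -0.065]
ft_force: [0.2, 0.1, -2.2]
grip_width: 0.334
[-0.12   0.132 -0.588  2.126  0.932  1.157 -0.546]
axis [ 0.    -0.004  1.   ] foot [0.5131 0.0759 0.026 ] F [ 0.2  0.1 -2.2]
cm [ 0.02  0.02 -1.5 ] deg [-0.23 -0.01  0.01] norm 1.5 0.2
```

```bash
python3 -m handwheel '[{"xyz":[0,0,-0.6],"angular":[0,0,0]},{"xyz":[0,0,-0.4],"angular":[0,0,0]},{"xyz":[0,0,0],"angular":[0,0,0]},{"xyz":[0,0,-0.2],"angular":[0,0,0]},{"xyz":[0,0,0],"angular":[0,0,0]}]'
python3 -m handwheel '[{"xyz":[0,0,-0.15],"angular":[0,0,0]},{"xyz":[0,0,0],"angular":[0,0,0]}]'
python3 st.py b -.9 .5133 .0757 .011
```

```text
time: 22.8
position: [0.5206, 0.0663, 0.1147]
tool_rot: [-1.023, 1.186, -0.065]
ft_force: [-0.7, 0.9, -2.6]
grip_width: 0.335
time: 22.97
position: [0.5208, 0.0664, 0.1135]
tool_rot: [-1.023, 1.185, -0.065]
ft_force: [-0.6, -0.0, -2.3]
grip_width: 0.337
[-0.127  0.159 -0.586  2.135  0.958  1.146 -0.583]
axis [-0.001 -0.004  1.   ] foot [0.5139 0.0764 0.0119] F [-0.6 -0.  -2.3]
cm [-0.05 -0.03 -0.09] deg [-0.26  0.08 -0.  ] norm 0.1 0.3
```

```bash
python3 -m handwheel '[{"xyz":[0,0,-0.15],"angular":[0,0,0]},{"xyz":[0,0,0],"angular":[0,0,0]}]'
python3 -m handwheel '[{"xyz":[0,0,-0.15],"angular":[0,0,0]},{"xyz":[0,0,0],"angular":[0,0,0]},{"xyz":[0,0,0],"angular":[0,0,0]}]'
python3 st.py b -.9 .5133 .0757 .011
```

```text
time: 23.13
position: [0.5216, 0.0665, 0.113]
tool_rot: [-1.023, 1.183, -0.066]
ft_force: [-0.4, 0.6, -1.7]
grip_width: 0.335
time: 23.38
position: [0.5225, 0.0665, 0.1129]
tool_rot: [-1.024, 1.181, -0.068]
ft_force: [0.0, -0.1, -0.1]
grip_width: 0.333
[-0.128  0.163 -0.585  2.135  0.965  1.145 -0.591]
axis [-0.006 -0.003  1.   ] foot [0.5161 0.0764 0.0114] F [ 0.  -0.1 -0.1]
cm [-0.22 -0.04 -0.04] deg [-0.19  0.36 -0.01] norm 0.2 0.4
```

The downward motion stopped at z ≈ 0.113 and the weight came off the wrist, so it is on the floor of the pot. Releasing.

```bash
python3 -m handwheel '[{"xyz":[0,0,0],"angular":[0,0,0]},{"xyz":[0,0,0],"angular":[0,0,0]},{"xyz":[0,0,0],"angular":[0,0,0]},{"xyz":[0,0,0],"angular":[0,0,0]},{"xyz":[0,0,0],"angular":[0,0,0]}]' 7.5
python3 -m handwheel '[{"xyz":[0,0,0],"angular":[0,0,0]},{"xyz":[0,0,0],"angular":[0,0,0]},{"xyz":[0,0,0],"angular":[0,0,0]},{"xyz":[0,0,0],"angular":[0,0,0]}]'
python3 - <<'E'
from bench import *
from h import *
s=get_state(); print(cv2.Rodrigues(s["tool_rot"])[0][:,0],s["ft_force"])
a=get_image("scene")["pixels"][120:360,230:450]; b=get_image("wrist")["pixels"][0:300,150:450]
cv2.imwrite("pics/c15.png",np.hstack([cv2.resize(a,(440,480)),cv2.resize(b,(360,480))]))
E
```

```text
time: 23.8
position: [0.5227, 0.0667, 0.113]
tool_rot: [-1.023, 1.181, -0.068]
ft_force: [0.2, -0.9, -0.0]
grip_width: 0.627
time: 24.13
position: [0.5227, 0.0667, 0.113]
tool_rot: [-1.023, 1.18, -0.068]
ft_force: [-0.2, -0.3, -0.5]
grip_width: 0.846
[ 0.4323468  -0.53391787 -0.72664155] [-0.18364622 -0.34980169 -0.51979864]
```

View pics/c15.png

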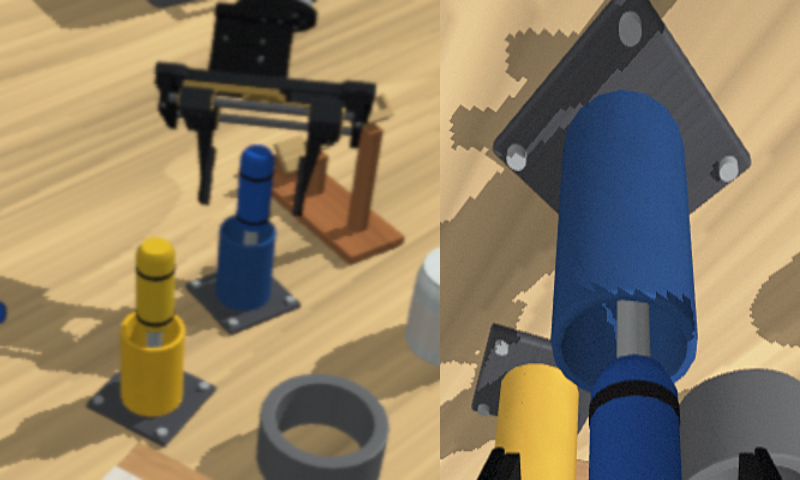

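```bash
python3 -m handwheel '[{"xyz":[-0.4,0.5,0.7],"angular":[0,0,0]},{"xyz":[-0.7,0.8,1.2],"angular":[0,0,0]},{"xyz":[-0.8,0.9,1.4],"angular":[0,0,0]},{"xyz":[-0.8,0.9,1.5],"angular":[0,0,0]},{"xyz":[-0.8,0.9,1.8],"angular":[0,0,0]}]'
python3 -m handwheel '[{"xyz":[-0.6,0.6,2],"angular":[0,1,0]},{"xyz":[-0.2,0.2,2.2],"angular":[0,1,0]},{"xyz":[0,0,2.5],"angular":[1,2,0]},{"xyz":[0,0,2.5],"angular":[1,2,0]},{"xyz":[0,0,0],"angular":[0,0,0]}]'
python3 -m handwheel '[{"xyz":[0,0,0],"angular":[0,0,0]},{"xyz":[0,0,0],"angular":[0,0,0]},{"xyz":[0,0,0],"angular":[0,0,0]}]'
python3 - <<'E'
from bench import *
import cv2
print(get_state()["joint_positions"].round(3))
cv2.imwrite("pics/s16.png",get_image("scene")["pixels"]);cv2.imwrite("pics/d16.png",get_image("side")["pixels"])
E
```

```text
time: 24.65
position: [0.4833, 0.1051, 0.1785]
tool_rot: [-1.025, 1.191, -0.069]
ft_force: [-0.4, 0.0, 0.4]
grip_width: 0.863
time: 25.07
position: [0.471, 0.1208, 0.2798]
tool_rot: [-1.013, 1.277, 0.02]
ft_force: [0.1, 0.4, -0.2]
grip_width: 0.86
time: 25.32
position: [0.4705, 0.1222, 0.2818]
tool_rot: [-1.011, 1.273, 0.02]
ft_force: [-0.7, -0.3, 0.3]
grip_width: 0.863
[-0.139 -0.066 -0.621  1.909  0.621  1.427 -0.19 ]
```

View pics/s16.png

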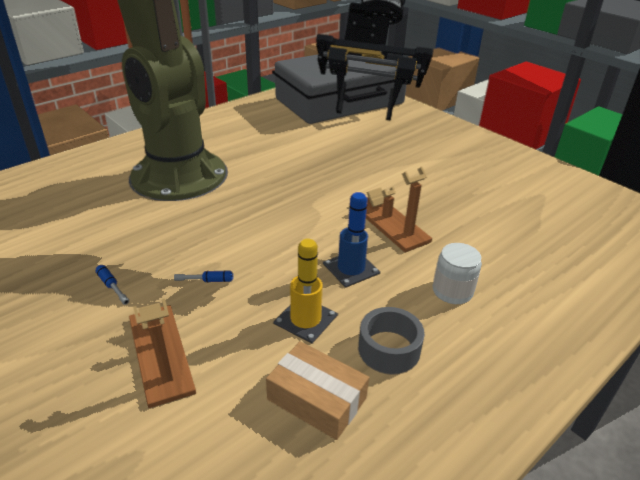

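View pics/d16.png

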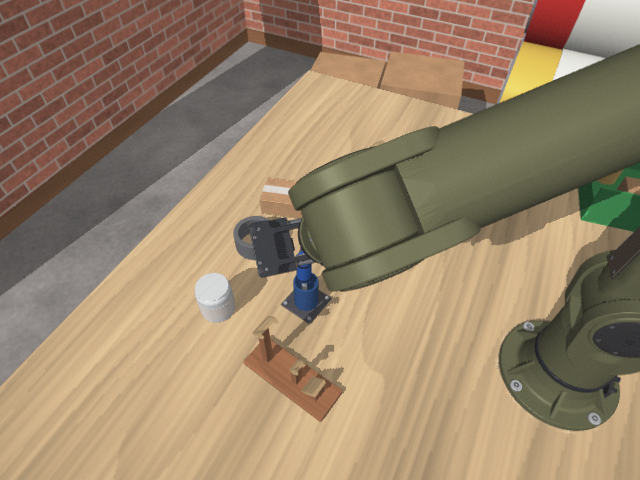

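The yellow driver stands at (307,265) and the blue one at (357,220) in the scene view, each upright in its own pot. The bystanders and small drivers are where they started, and the gripper is clear. Handing in.

```bash
python3 -c "
from bench import *
print(close_job())"
```

```text
the job is handed in; nothing more can be done
None
```

I put both nut drivers away, yellow first: each was lowered socket end down to the floor of its own pot, released there, and left standing upright. I handed the job in after about 25 s of robot time.

- **Final pictures:** Both drivers stand in the right pots. The tape roll, can, carton and small blue drivers look unmoved. The gripper had backed off, with force readings at noise level. The side camera was partly blocked by the arm, so this rests mostly on the scene camera.
- **Lowering:** Both times the descent stopped about where the pot floor should be. The weight came off the wrist for blue and partly for yellow, which still read about 1 N down.
- **Shortfalls:** Joint 2 sat at its lower limit (−0.30 rad) during both carries. It read as low as −0.302 rad, 0.002 rad past the stated limit; I can't tell whether that was sensor noise or a real overrun. Because of that limit I turned the hand sideways to place both drivers. My model overlays agreed with the pictures to about 2 mm, and before the grasps the rest's outline and the handle fit disagreed by several mm sideways; I used the handle fit.

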